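# Lock the bottle turntable and clear the fallen bottles in its lane

### The job

Make the bottle feeder safe and ready: first turn the turntable's plate by its knob until the hole in its lug lines up with the hole in the base's lug, and push the lock pin from its stand through both, fully home. Only once the pin is in, stand the fallen bottles up again, so that every bottle stands upright in the lane, on its bed between the rails. Do not disturb the other things on the bench.

Things in the scene. Friction and masses are not known exactly. Their poses are not given: they have to be found in the camera images.
- turntable: Fixed base of a small bottle turntable: a grey drum 170 mm across and 30 mm tall with a square lug (50 mm) on its +x side. Origin at the centre of its underside on the bench, on the vertical axis about which the metal plate turns; z up.
- base_hole (a point): Mouth of the through-hole, 15 mm wide, in the base's lug: at the lug's top face, 30 mm above the bench and 105 mm from the turning axis along the base's +x. Hidden under the plate's lug when the two are lined up.
- plate (a joint): Angle (rad) of the turntable's plate, an aluminium disc 170 mm across and 10 mm thick whose top face is 42 mm above the bench. It has a lug (50 mm square) with a hole like the base's. 0: the two holes line up; positive is counter-clockwise from above; range -1.7 to 0.6. It starts clockwise of that (negative), turns stiffly (0.06 N m) and stays where it is left.
- plate_hole (a point): Mouth of the 15 mm through-hole in the plate's lug, on its top face 42 mm above the bench, 105 mm from the turning axis.
- plate_knob (a point): Grip point of the plate's knob, an upright black round post 22 mm across standing 40 mm above the plate (top 82 mm above the bench), 65 mm from the turning axis, 150 degrees counter-clockwise of the plate's lug. The point is on the post's axis, 62 mm above the bench. The post does not spin on the plate.
- pin: Steel lock pin, 90 g, standing upright in its stand: a shank 12 mm across and 36 mm long with a tapered tip below, a collar 30 mm across and 4 mm thick, and above it a round grip 20 mm across and 30 mm long. Origin on its axis at the underside of the collar; z up towards the grip. Fully home, the collar rests on the plate's lug, 42 mm above the bench, with the shank through both lugs.
- pin_stand: Fixed grey block, 56 x 56 x 45 mm tall, whose 16 mm hole holds the pin at the start (the collar rests on its top). Origin at the centre of its underside.
- lane: Fixed bottle lane: grey bed 660 mm long along its own y and 150 mm wide between two low metal side rails; the bed's face is 6 mm above the bench and the rails' tops 14 mm. Ends open. Origin at the centre of its underside, on the bench.
- fallen1: Square white bottle with a plain paper label and a round grey screw cap, 105 mm tall in all: body 46 x 46 mm square and 72 mm tall, then a short neck, then the cap, 30 mm across and 28 mm tall. About 160 g. Origin on its centre line 45 mm above its foot (60 mm below the top of the cap); z runs from the foot to the cap. At the start it has fallen on its side in the lane and lies roughly across it (z level, cap to either side). May be absent.
- fallen2: Square white bottle with a plain paper label and a round grey screw cap, 105 mm tall in all: body 46 x 46 mm square and 72 mm tall, then a short neck, then the cap, 30 mm across and 28 mm tall. About 160 g. Origin on its centre line 45 mm above its foot (60 mm below the top of the cap); z runs from the foot to the cap. At the start it has fallen on its side in the lane and lies roughly across it (z level, cap to either side). May be absent.
- fallen3: Square white bottle with a plain paper label and a round grey screw cap, 105 mm tall in all: body 46 x 46 mm square and 72 mm tall, then a short neck, then the cap, 30 mm across and 28 mm tall. About 160 g. Origin on its centre line 45 mm above its foot (60 mm below the top of the cap); z runs from the foot to the cap. At the start it has fallen on its side in the lane and lies roughly across it (z level, cap to either side). May be absent.
- fallen4: Square white bottle with a plain paper label and a round grey screw cap, 105 mm tall in all: body 46 x 46 mm square and 72 mm tall, then a short neck, then the cap, 30 mm across and 28 mm tall. About 160 g. Origin on its centre line 45 mm above its foot (60 mm below the top of the cap); z runs from the foot to the cap. At the start it has fallen on its side in the lane and lies roughly across it (z level, cap to either side). May be absent.
- upright: Square white bottle with a plain paper label and a round grey screw cap, 105 mm tall in all: body 46 x 46 mm square and 72 mm tall, then a short neck, then the cap, 30 mm across and 28 mm tall. About 160 g. Origin on its centre line 45 mm above its foot (60 mm below the top of the cap); z runs from the foot to the cap. It already stands upright in the lane.
- tip_box: Bystander: box of pipette tips, 120 x 85 x 56 mm tall, origin under its centre.
- tube_rack: Bystander: blue tube rack, 60 x 170 x 62 mm tall, origin under its centre.
- beaker: Bystander: glass beaker, 70 mm across, 85 mm tall, origin under its centre.
- dish: Bystander: clear shallow dish, 90 mm across, 16 mm tall, origin under its centre.
- wash_bottle: Bystander: round amber bottle, 64 mm across, 150 mm tall, origin under its centre.
- timer: Bystander: grey bench timer, 65 x 65 x 20 mm, origin under its centre.
Mind the look-alikes: they are no part of the job. Of the things shaped like the pin, the steel one is meant.

How it is judged:
By the outcome, as a careful person would: the job done as asked, in the order asked, and still so for the second after the job is handed in, with the robot touching nothing.
Of fallen1, fallen2, fallen3, fallen4 only 3 to 4 are there at a start; the rules pass over those that are not, and their reading is None.
At some moment in a run one of fallen1, fallen2, fallen3, fallen4 may be knocked a few centimetres aside while the robot is not near it.
It also fails if it takes over 210 s, if anything falls off the work surface, if the arm or the gripper's body presses on something with over 40 N, if the wrist force passes 120 N, or if a joint passes its speed limit or range.

### The arm

A 6-joint arm with a two-finger parallel gripper is mounted at the origin on the work surface. World frame = base frame: x ahead of the robot, y to its left, z up, the work surface at z = 0. Lengths are in m, angles in rad, forces in N, time in s.
With the tool pointing down it reaches from about 0.35 to 0.875 m from the base axis. Payload 15.5 kg.
Tool frame: the origin (TCP) lies at the very end of the fingers, on their centre line; the grasp point (between the pads) lies 19 mm behind it; y points along the fingers, x is the direction in which the jaws open and shut, and the axes are right-handed (so a half turn about y gives the same grasp; the last joint's range is limited). The gripper opens to 85 mm and grips with 20 to 120 N. Pads are 22 mm wide; open, the fingers measure 114 mm over their backs; the gripper's body (76 mm by 85 mm) begins 54 mm behind the grasp point. The pads swing forward as they close: fully open they stand 13 mm farther back than shut.
Start: joints at [1.109, 0.494, 1.345, -0, 1.302, -0.096], TCP at [0.224, 0.584, 0.231] pointing down, gripper open.
Joint ranges: [-2.91, 2.91], [-0.82, 2.16], [0.22, 2.67], [-1.22, 4.37], [0.12, 2.79], [-3.08, 3.08]. Speed limits (rad/s): [1.89, 1.89, 2.57, 3.01, 3.01, 3.01].

### API

Orientations are given as a unit quaternion [w, x, y, z].
In Python, from cell import status, snapshot, r gives the robot as it stands.
- The arm moves only by the shell command python3 -m inch 'ROWS' [OPENING] [FORCE]. ROWS is JSON, a list of rows, each a list of 2 entries, a list of its own where there are three numbers: the shift along the tool's x, y, z in mm, then the turn about the tool's y in rad. A call has 1 to 12 rows; each row is the pose to reach, as a shift and turn from the pose commanded when the call began, along the tool's axes at that moment; what a row does not reach only later rows make up. A row lasts 1/10 s, in which the tool goes at most 50 mm and 8.59 degrees, less where a joint would pass 70% of its speed; a pose out of reach is approached as far as the arm can. A call with a gripper value outside its range is refused whole. OPENING is the opening in per cent of the stroke, from 0 (shut) to 100 (fully open), set as the call begins (- or left out, the last holds). The fingers move at their own pace and stop on an object; FORCE is the grip in N (left out, the last holds). Time passes only in rows, so rows that repeat a pose let the fingers close. It gives the time, the measured TCP pose, the force and the opening at its end, in the units of the state.
- status.get_obs(): the state, without advancing time (a new reading comes with each control period).
- snapshot(name): name is "side" or "top" or "wrist"; returns a dict with "frame" (384x512x3 uint8, blue, green, red), "K" (3x3 intrinsics, pixels), "eye" and "rotation" of the camera in the world. Camera axes: x right, y down, z forward; pixel columns grow to the right and rows downward; lengths in m; the calibration is good to about 2 mm. The wrist camera is an equidistant fisheye: a pixel r from the principal point sees the ray r / f radians off the axis. A picture is of the moment at which its call begins. There is no depth.
- r.close_job(): hands the job in, once; it reports no verdict.
The state is a dict: "clock": time; "q": joint angles; "joint_vel": joint speeds; "joint_efforts": joint torques, N m; "tool_pos": TCP position; "orientation": TCP orientation; "contact_force": force on the tool from outside, world axes, zero at the start; "moment": the same for the moment, N m; "finger_gap": opening from 0.0 (shut) to 1.0 (fully open).
Only numpy, scipy, OpenCV 4.12 (cv2) and the standard library are available. Lean on these libraries where they do the work, as an engineer would, in place of code of your own. Each camera call takes 0.05 s, during which the arm holds its last target.

## Working session

There is one attempt and no reset: what is moved stays moved. The work goes in short steps, Python scripts to look and compute and a shell command to move; the robot and the scene stay as the last step left them, time stands still between calls to the robot, and variables do not carry over. Pictures are saved under pics/ and viewed, and the job is handed in when it is done.

```bash
ls -la; mkdir -p pics; python3 - <<'E'
from cell import status, snapshot, r
import cv2
print(status.get_obs())
for n in ["side","top","wrist"]:
    s=snapshot(n); cv2.imwrite(f"pics/{n}0.png",s["frame"]); print(n,s["K"],s["eye"],s["rotation"])
E
```

```text
total 12
drwxr-xr-x  3 agent agent 4096 Dec  7 04:49 .
drwxr-xr-x 23 root  root  4096 Dec  7 04:49 ..
drwxr-xr-x  2 agent agent 4096 Dec  7 04:49 pics
{'clock': 0.0, 'q': array([ 1.10947686e+00,  4.94227466e-01,  1.34611512e+00, -1.30900179e-05,
        1.30252766e+00, -9.55041479e-02]), 'joint_vel': array([-8.89348151e-04, -6.16472558e-04, -6.21526645e-05, -1.21007311e-03,
        5.59952502e-04, -2.70632301e-04]), 'joint_efforts': array([ 8.91883678e-05, -8.82160234e+01, -3.83894026e+01,  1.36778567e-04,
        9.69771354e-03, -1.01306418e-04]), 'tool_pos': array([0.22341083, 0.58331844, 0.23067815]), 'orientation': array([-0.5823802 ,  0.58282664,  0.40032296, -0.40110839]), 'contact_force': array([0.7423513 , 1.17515794, 0.29231407]), 'moment': array([ 0.06043891, -0.01907871, -0.02167189]), 'finger_gap': 0.9977798572472881}
side [[494.72758097   0.         258.2424128 ]
 [  0.         494.72758097 195.28039151]
 [  0.           0.           1.        ]] [ 0.48132575 -1.02681831  0.95346723] [-0.41886323  0.906994   -0.04013252  0.01746002]
top [[348.66386445   0.         250.46016018]
 [  0.         348.66386445 189.25353132]
 [  0.           0.           1.        ]] [ 0.44536282 -0.01535628  1.05011415] [ 0.053518   -0.70114775  0.70980843 -0.04122682]
wrist [[297.31863964   0.         253.39880357]
 [  0.         297.31863964 191.91401205]
 [  0.           0.           1.        ]] [0.16167581 0.6071739  0.37432776] [0.10806158 0.81676372 0.56197903 0.07347995]
```

View pics/top0.png

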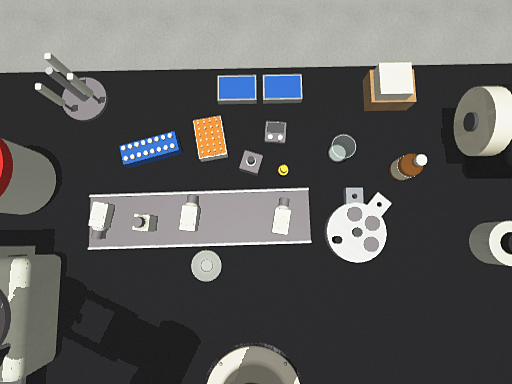

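View pics/side0.png

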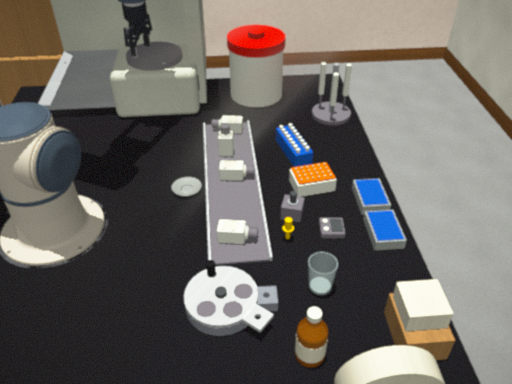

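View pics/wrist0.png

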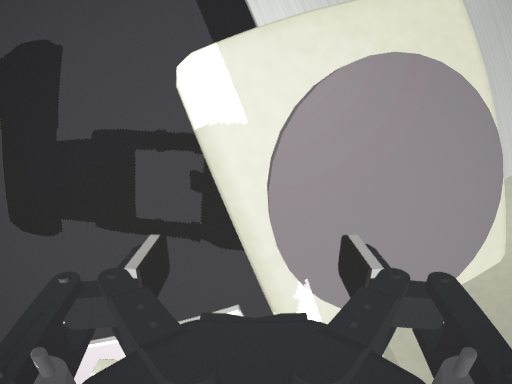

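Top view: turntable centre at about (357,232), with the plate lug at (380,205), the base lug at (354,196) and the knob at (337,240). The steel pin is in its stand at (250,160), and the yellow one at (283,170) is a decoy. Fallen bottles lie at (100,217), (189,215) and (283,216), and the upright one is at (144,222).

```bash
cat > h.py <<'E'
from cell import status, snapshot, r
import numpy as np, cv2
from scipy.spatial.transform import Rotation as R
def rot(q): return R.from_quat([q[1],q[2],q[3],q[0]]).as_matrix()
def take(n,f=None):
    s=snapshot(n)
    if f: cv2.imwrite(f"pics/{f}.png",s["frame"])
    s["n"]=n; return s
def ray(s,u,v):
    K=s["K"]; a=np.array([(u-K[0,2])/K[0,0],(v-K[1,2])/K[1,1]])
    if s["n"]=="wrist":
        t=np.linalg.norm(a); d=np.array([*(a/max(t,1e-9)*np.sin(t)),np.cos(t)])
    else: d=np.array([*a,1.])
    return rot(s["rotation"])@d
def plane(s,u,v,z):
    d=ray(s,u,v); e=np.array(s["eye"]); return e+d*(z-e[2])/d[2]
def proj(s,p):
    c=rot(s["rotation"]).T@(np.array(p)-s["eye"]); K=s["K"]
    if s["n"]=="wrist":
        rr=np.hypot(c[0],c[1]); t=np.arctan2(rr,c[2]); a=c[:2]/max(rr,1e-9)*t
    else: a=c[:2]/c[2]
    return a*[K[0,0],K[1,1]]+[K[0,2],K[1,2]]
def obs():
    o=status.get_obs(); M=rot(o["orientation"]); return o,M
def goto(p,yaw=None):
    """p: world TCP target; yaw: desired world angle of tool x (mod pi)"""
    o,M=obs(); d=M.T@(np.array(p)-o["tool_pos"])*1000
    y0=np.arctan2(M[1,0],M[0,0]); 
    out=f"shift mm {np.round(d,1)} curyaw {y0:.3f}"
    if yaw is not None:
        w=(yaw-y0+np.pi/2)%np.pi-np.pi/2
        out+=f" turn about tool y {-w:.3f}"   # tool y is world -z
    print(out)
E
python3 - <<'E'
from h import *
o,M=obs(); print(np.round(M,3))
K=dict(n="top")
s=take("top")
cv2.imwrite("pics/topturn.png",cv2.resize(s["frame"][170:270,310:410],None,fx=6,fy=6,interpolation=cv2.INTER_CUBIC))
cv2.imwrite("pics/toplane.png",cv2.resize(s["frame"][180:260,80:320],None,fx=3.3,fy=3.3,interpolation=cv2.INTER_CUBIC))
for n,u,v,z in [("center",357,232,.042),("lug",380,205,.042),("knob",337,240,.082),("pin",250,160,.079),("lane1",89,193,.014),("lane2",308,188,.014),("lane3",90,249,.014),("lane4",310,242,.014),("b1",100,217,.03),("b2",189,215,.03),("b3",283,216,.03),("up",144,222,.1)]:
    print(n,np.round(plane(s,u,v,z),3))
E
```

```text
[[ 0.358 -0.    -0.934]
 [ 0.934 -0.001  0.358]
 [-0.001 -1.     0.   ]]
center [ 0.454 -0.301  0.042]
lug [ 0.531 -0.371  0.042]
knob [ 0.433 -0.234  0.082]
pin [0.66  0.001 0.079]
lane1 [0.58  0.49  0.014]
lane2 [ 0.587 -0.17   0.014]
lane3 [0.413 0.478 0.014]
lane4 [ 0.427 -0.171  0.014]
b1 [0.507 0.446 0.03 ]
b2 [0.509 0.183 0.03 ]
b3 [ 0.503 -0.092  0.03 ]
up [0.487 0.292 0.1  ]
```

View pics/topturn.png

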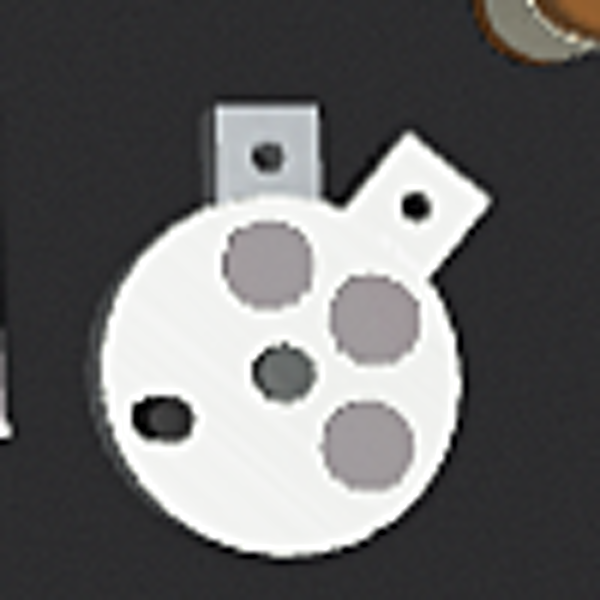

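View pics/toplane.png

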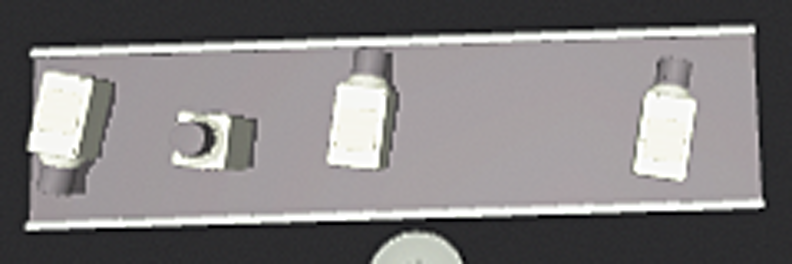

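```bash
python3 - <<'E'
from h import *
s=take("top")
f=lambda a,b:((a+.5)/6-.5+310,(b+.5)/6-.5+170)
c=plane(s,*f(284.5,374),.042); ph=plane(s,*f(416,207),.042); bh=plane(s,*f(268,157),.030); kn=plane(s,*f(177,418),.082)
for n,p in zip("c ph bh kn".split(),(c,ph,bh,kn)):
    v=p-c; print(n,p.round(4),np.hypot(v[0],v[1]).round(4),np.degrees(np.arctan2(v[1],v[0])).round(1))
goto([.5,.2,.25],None); goto([.45,-.2,.25],None)
E
```

```text
c [ 0.4545 -0.3014  0.042 ] 0.0 0.0
ph [ 0.5334 -0.3683  0.042 ] 0.1035 -40.3
bh [ 0.5598 -0.3022  0.03  ] 0.1053 -0.4
kn [ 0.4348 -0.2402  0.082 ] 0.0642 107.9
shift mm [-259.3  -18.9 -395.4] curyaw 1.205
shift mm [-650.7  -18.6 -491.8] curyaw 1.205
```

```bash
python3 -m inch '[[[-260,-20,-395],0],[[-260,-20,-395],0],[[-260,-20,-395],0],[[-260,-20,-395],0],[[-260,-20,-395],0],[[-260,-20,-395],0],[[-260,-20,-395],0],[[-260,-20,-395],0],[[-260,-20,-395],0],[[-260,-20,-395],0]]' 100
python3 - <<'E'
from h import *
o,M=obs(); print(M.round(3))
goto([.47,-.26,.27],0)
E
```

```text
clock: 1.25
tool_pos: [0.5014, 0.1964, 0.2515]
orientation: [-0.583, 0.583, 0.4, -0.4]
contact_force: [-0.2, 0.3, 0.0]
finger_gap: 0.999
[[ 0.36   0.001 -0.933]
 [ 0.933 -0.     0.36 ]
 [-0.    -1.    -0.001]]
shift mm [-437.1  -18.3 -134.9] curyaw 1.203 turn about tool y 1.203
```

```bash
python3 -m inch '[[[-437,-18,-135],0.89],[[-437,-18,-135],0.89],[[-437,-18,-135],0.89],[[-437,-18,-135],0.89],[[-437,-18,-135],0.89],[[-437,-18,-135],0.89],[[-437,-18,-135],0.89],[[-437,-18,-135],0.89],[[-437,-18,-135],0.89],[[-437,-18,-135],0.89],[[-437,-18,-135],0.89]]'
python3 - <<'E'
from h import *
o,M=obs(); print(M.round(3))
take("wrist","w1")
E
```

```text
clock: 2.35
tool_pos: [0.4688, -0.2582, 0.2691]
orientation: [0.699, -0.698, -0.11, 0.11]
contact_force: [-0.4, 0.7, -0.4]
finger_gap: 1.004
[[ 0.952 -0.    -0.307]
 [ 0.307  0.     0.952]
 [-0.    -1.     0.   ]]
```

View pics/w1.png

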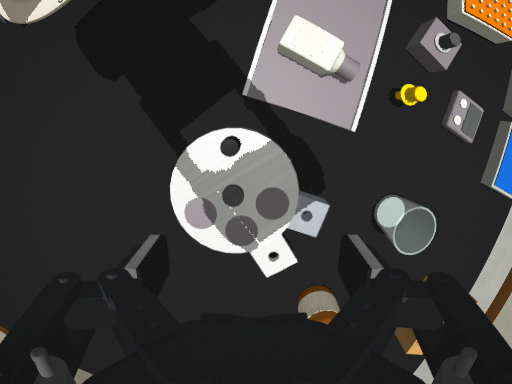

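```bash
python3 - <<'E'
from h import *
s=take("wrist")
c=plane(s,232.5,195,.042); ph=plane(s,273,257,.042); bh=plane(s,307,215,.030); kn=plane(s,231,146,.082)
for n,p in zip("c ph bh kn".split(),(c,ph,bh,kn)):
    v=p-c; print(n,p.round(4),np.hypot(v[0],v[1]).round(4),np.degrees(np.arctan2(v[1],v[0])).round(1))
cv2.imwrite("pics/w1c.png",cv2.resize(s["frame"][120:290,160:340],None,fx=3.3,fy=3.3,interpolation=cv2.INTER_CUBIC))
E
```

```text
c [ 0.4541 -0.3011  0.042 ] 0.0 0.0
ph [ 0.5337 -0.3699  0.042 ] 0.1052 -40.8
bh [ 0.56   -0.3004  0.03  ] 0.1059 0.4
kn [ 0.4352 -0.2359  0.082 ] 0.068 106.2
```

View pics/w1c.png

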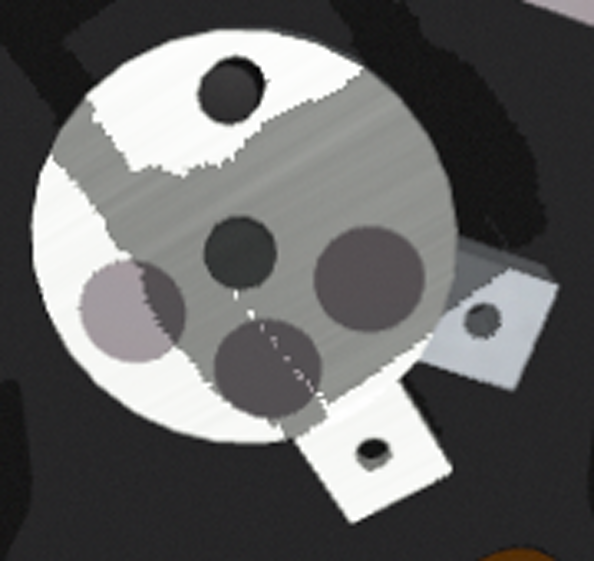

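```bash
python3 - <<'E'
from h import *
goto([.433,-.239,.12],np.radians(19.4))
goto([.433,-.239,.053],np.radians(19.4))
E
```

```text
shift mm [-29.  149.1  27.1] curyaw 0.315 turn about tool y -0.024
shift mm [-29.  216.1  27.1] curyaw 0.315 turn about tool y -0.024
```

```bash
python3 -m inch '[[[-29,50,27],-0.024],[[-29,100,27],-0.024],[[-29,150,27],-0.024],[[-29,185,27],-0.024],[[-29,205,27],-0.024],[[-29,216,27],-0.024],[[-29,216,27],-0.024]]'
python3 - <<'E'
from h import *
goto([.433,-.239,.053],np.radians(19.4))
take("wrist","w2")
E
```

```text
clock: 3.15
tool_pos: [0.4332, -0.2389, 0.0527]
orientation: [0.697, -0.696, -0.119, 0.12]
contact_force: [0.6, -0.3, 0.7]
finger_gap: 1.003
shift mm [-0.2 -0.3 -0.1] curyaw 0.340 turn about tool y 0.002
```

View pics/w2.png

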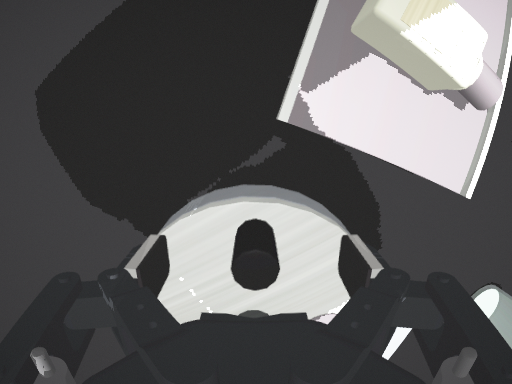

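The knob at (255,255) sits centred between the pads, so I'm closing on it.

```bash
python3 -m inch '[[[0,0,0],0],[[0,0,0],0],[[0,0,0],0],[[0,0,0],0],[[0,0,0],0],[[0,0,0],0],[[0,0,0],0],[[0,0,0],0]]' 0 50
python3 - <<'E'
from h import *
o,M=obs(); c=np.array([.4543,-.3012]); p=o["tool_pos"][:2]; v=p-c; print(np.hypot(*v),np.degrees(np.arctan2(v[1],v[0])))
# arc rows: rotate about c by th in n steps
for k in range(1,11):
    th=np.radians(40.6)*k/10; Q=np.array([[np.cos(th),-np.sin(th)],[np.sin(th),np.cos(th)]])
    d=np.append(c+Q@v-p,0); print((M.T@d*1000).round(1),(-th).round(3))
E
```

```text
clock: 4.0
tool_pos: [0.4335, -0.2403, 0.0538]
orientation: [-0.697, 0.697, 0.119, -0.119]
contact_force: [-0.2, 1.6, 11.0]
finger_gap: 0.244
0.06435773077460358 108.86566215004032
[-4.6 -0.  -0.1] -0.071
[-9.1 -0.  -0.6] -0.142
[-13.6  -0.   -1.3] -0.213
[-18.   -0.   -2.4] -0.283
[-22.4  -0.   -3.8] -0.354
[-26.6  -0.   -5.5] -0.425
[-30.7  -0.   -7.5] -0.496
[-34.7  -0.   -9.7] -0.567
[-38.4  -0.  -12.3] -0.638
[-42.   -0.  -15.1] -0.709
```

```bash
python3 -m inch '[[[0,-3,0],0],[[-4.6,-3,0],-0.071],[[-9.1,-3,-0.6],-0.142],[[-13.6,-3,-1.3],-0.213],[[-18,-3,-2.4],-0.283],[[-22.4,-3,-3.8],-0.354],[[-26.6,-3,-5.5],-0.425],[[-30.7,-3,-7.5],-0.496],[[-34.7,-3,-9.7],-0.567],[[-38.4,-3,-12.3],-0.638],[[-42,-3,-15.1],-0.709],[[-42,-3,-15.1],-0.709]]'
python3 - <<'E'
from h import *
s=take("top","t3")
take("wrist","w3")
o,M=obs(); print(o["contact_force"],o["moment"],M[:2,0])
cv2.imwrite("pics/t3c.png",cv2.resize(s["frame"][170:270,310:410],None,fx=6,fy=6,interpolation=cv2.INTER_CUBIC))
E
```

```text
clock: 5.2
tool_pos: [0.3983, -0.269, 0.0555]
orientation: [0.612, -0.612, -0.354, 0.355]
contact_force: [3.9, -6.0, -26.1]
finger_gap: 0.235
[  0.99283531  -6.9668896  -25.68772637] [-1.47660568  0.03712603 -0.3437648 ] [0.49960801 0.86625157]
```

View pics/t3c.png

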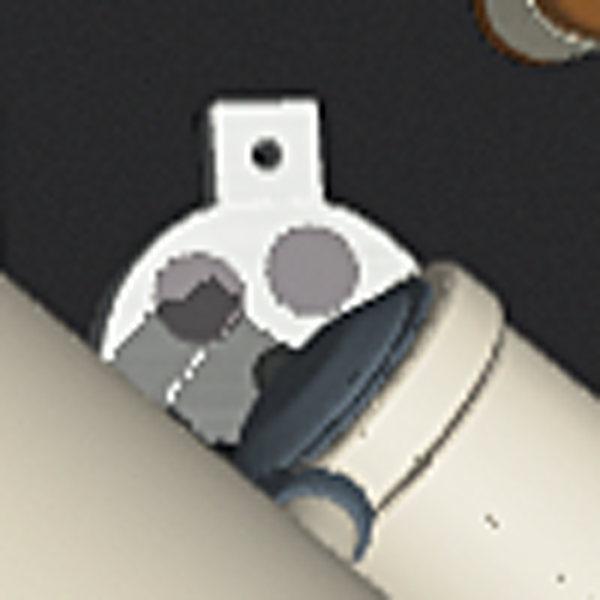

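View pics/w3.png

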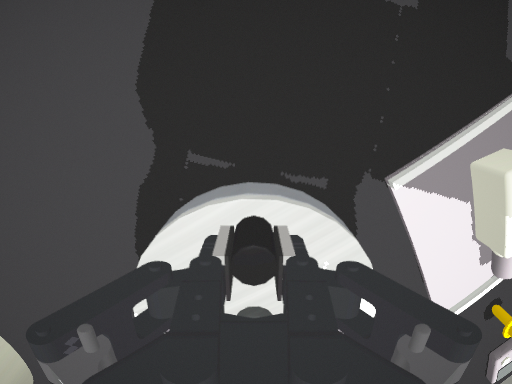

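```bash
python3 -m inch '[[[0,1.5,0],0],[[0,1.5,0],0],[[0,1.5,0],0],[[0,1.5,0],0],[[0,1.5,0],0],[[0,1.5,0],0]]' 100
python3 -m inch '[[[0,-40,0],0],[[0,-80,0],0],[[0,-120,0],0],[[0,-160,0],0],[[0,-160,0],0]]'
python3 - <<'E'
from h import *
goto([.50,-.30,.25],np.pi/2)
E
```

```text
clock: 5.9
tool_pos: [0.3987, -0.2683, 0.0549]
orientation: [-0.612, 0.612, 0.354, -0.354]
contact_force: [-0.7, 0.6, 0.3]
finger_gap: 0.997
clock: 6.4
tool_pos: [0.4004, -0.2698, 0.2195]
orientation: [-0.61, 0.615, 0.355, -0.353]
contact_force: [0.0, -0.4, -0.7]
finger_gap: 0.999
shift mm [  23.5  -29.7 -101.6] curyaw 1.048 turn about tool y -0.523
```

```bash
python3 - <<'E'
from h import *
goto([.626,-.30,.22],np.pi/2)
E
python3 -m inch '[[[87,0,-211],-0.52],[[87,0,-211],-0.52],[[87,0,-211],-0.52],[[87,0,-211],-0.52],[[87,0,-211],-0.52],[[87,0,-211],-0.52],[[87,0,-211],-0.52]]'
python3 - <<'E'
from h import *
s=take("wrist","w4"); print(s["eye"])
x,y=proj(s,[.559,-.301,.042]).astype(int); print(x,y)
cv2.imwrite("pics/w4c.png",cv2.resize(s["frame"][max(0,y-60):y+60,x-60:x+60],None,fx=5,fy=5,interpolation=cv2.INTER_CUBIC))
E
```

```text
shift mm [  86.4    1.  -210.6] curyaw 1.048 turn about tool y -0.523
clock: 7.1
tool_pos: [0.6247, -0.298, 0.2137]
orientation: [0.501, -0.5, -0.499, 0.5]
contact_force: [-0.7, 0.7, 0.5]
finger_gap: 1.003
[ 0.55876073 -0.29767265  0.3572962 ]
250 114
```

View pics/w4.png

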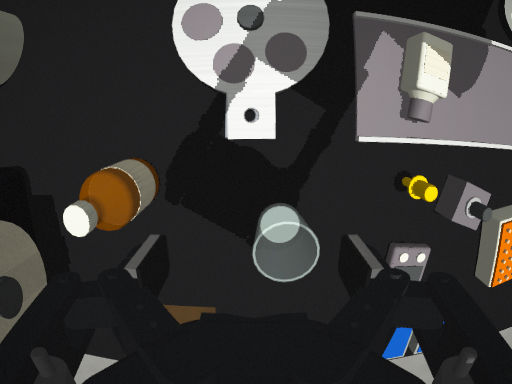

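View pics/w4c.png

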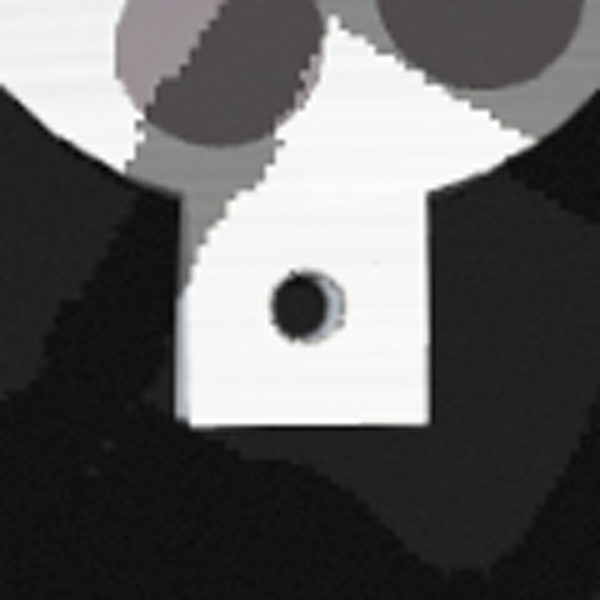

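```bash
python3 - <<'E'
from h import *
goto([.3985,-.2685,.20],1.048)
E
```

```text
shift mm [ 28.9  14.4 225.7] curyaw 1.568 turn about tool y 0.520
```

```bash
python3 -m inch '[[[29,14,226],0.52],[[29,14,226],0.52],[[29,14,226],0.52],[[29,14,226],0.52],[[29,14,226],0.52],[[29,14,226],0.52],[[29,14,226],0.52],[[29,64,226],0.52],[[29,114,226],0.52],[[29,140,226],0.52],[[29,158,226],0.52],[[29,158,226],0.52]]'
python3 - <<'E'
from h import *
goto([.3985,-.2685,.057],1.048)
E
```

```text
clock: 8.35
tool_pos: [0.3987, -0.2681, 0.0548]
orientation: [0.613, -0.611, -0.354, 0.354]
contact_force: [0.5, -0.9, 1.2]
finger_gap: 1.001
shift mm [-0.5 -2.2 -0. ] curyaw 1.048 turn about tool y 0.000
```

```bash
python3 -m inch '[[[0,-2,0],0],[[0,-2,0],0],[[0,-2,0],0],[[0,-2,0],0],[[0,-2,0],0],[[0,-2,0],0],[[0,-2,0],0],[[0,-2,0],0]]' 0 50
python3 -m inch '[[[1.1,0,0],0.017],[[2.2,0,0],0.034],[[2.2,0,0],0.034],[[2.2,0,0],0.034]]'
python3 -m inch '[[[0,0,0],0],[[0,0,0],0],[[0,0,0],0],[[0,0,0],0],[[0,0,0],0],[[0,-50,0],0],[[0,-100,0],0],[[0,-150,0],0],[[0,-150,0],0]]' 100
python3 - <<'E'
from h import *
goto([.626,-.30,.22],np.pi/2)
E
```

```text
clock: 9.15
tool_pos: [0.3993, -0.2689, 0.0596]
orientation: [-0.612, 0.613, 0.354, -0.354]
contact_force: [-0.8, 1.3, 12.5]
finger_gap: 0.24
clock: 9.55
tool_pos: [0.4004, -0.2671, 0.0596]
orientation: [-0.618, 0.619, 0.343, -0.343]
contact_force: [-1.9, 0.6, 12.6]
finger_gap: 0.239
clock: 10.45
tool_pos: [0.4022, -0.2685, 0.2145]
orientation: [-0.615, 0.621, 0.345, -0.342]
contact_force: [-0.3, -0.6, -1.4]
finger_gap: 1.001
shift mm [  91.5   -3.7 -206.6] curyaw 1.014 turn about tool y -0.557
```

```bash

python3 -m inch '[[[91,0,-207],-0.56],[[91,0,-207],-0.56],[[91,0,-207],-0.56],[[91,0,-207],-0.56],[[91,0,-207],-0.56],[[91,0,-207],-0.56],[[91,0,-207],-0.56]]'
python3 - <<'E'
from h import *
s=take("wrist","w5"); print(s["eye"])
x,y=proj(s,[.559,-.301,.042]).astype(int); print(x,y)
cv2.imwrite("pics/w5c.png",cv2.resize(s["frame"][max(0,y-60):y+60,x-60:x+60],None,fx=5,fy=5,interpolation=cv2.INTER_CUBIC))
E
```

```text
clock: 11.15
tool_pos: [0.6236, -0.2986, 0.2078]
orientation: [0.5, -0.499, -0.501, 0.501]
contact_force: [-0.5, 0.4, 0.2]
finger_gap: 0.998
[ 0.55765577 -0.29868112  0.3514008 ]
250 115
```

View pics/w5c.png

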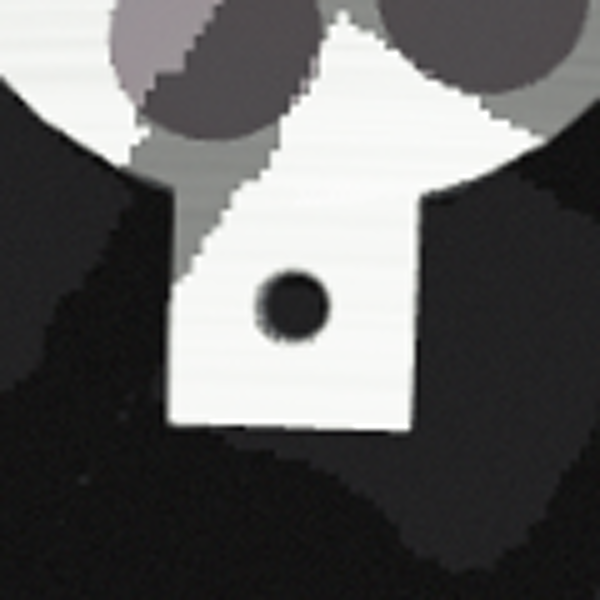

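Now the hole at full-frame (248.0,116.1) is nearly concentric with the base hole. I'll locate it and the pin.

```bash
python3 - <<'E'
from h import *
s=take("wrist"); x,y=250,115
for z in (.042,): print(plane(s,(292.5)/5-.5+x-60,305.5/5-.5+y-60,z).round(4))
# yaw of lug edges
goto([.66,.06,.25],np.pi/2)
E
```

```text
[ 0.5584 -0.3041  0.042 ]
shift mm [358.6 -41.4 -38.1] curyaw 1.574 turn about tool y 0.003
```

```bash

python3 -m inch '[[[304,-37,-102],0],[[304,-37,-102],0],[[304,-37,-102],0],[[304,-37,-102],0],[[304,-37,-102],0],[[304,-37,-102],0],[[304,-37,-102],0],[[304,-37,-102],0],[[304,-37,-102],0]]'
python3 - <<'E'
from h import *
s=take("wrist","w6"); print(s["eye"])
x,y=proj(s,[.66,.0,.079]).astype(int); print(x,y)
cv2.imwrite("pics/w6c.png",cv2.resize(s["frame"][max(0,y-60):y+60,x-60:x+60],None,fx=5,fy=5,interpolation=cv2.INTER_CUBIC))
E
```

```text
clock: 12.15
tool_pos: [0.7242, 0.0051, 0.2459]
orientation: [0.499, -0.499, -0.501, 0.501]
contact_force: [-0.6, -0.8, -0.1]
finger_gap: 1.0
[0.65809233 0.0051753  0.38949465]
248 115
```

View pics/w6c.png

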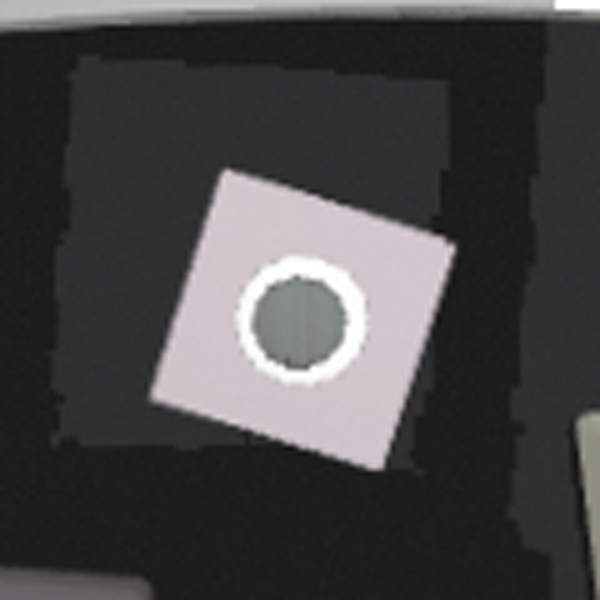

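View pics/w6.png

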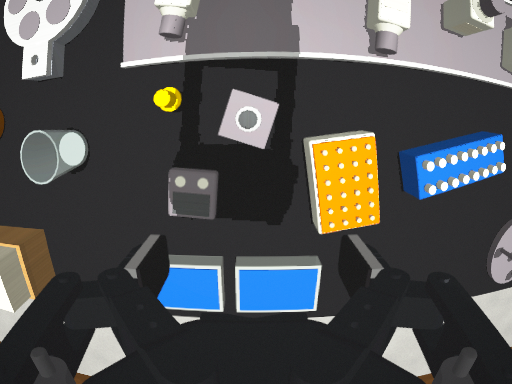

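```bash
python3 - <<'E'
from h import *
s=take("wrist"); x,y=248,115
p=plane(s,(299.5)/5-.5+x-60,322.5/5-.5+y-60,.079); print(p.round(4))
print(obs()[0]["q"].round(2))
t=take("top"); 
for n,u,v,z in [("wash",421,160,.15),("beaker",345,145,.06)]: print(n,plane(t,u,v,z).round(3))
goto([p[0],p[1],.13],0); goto([p[0],p[1],.056],0)
E
```

```text
[ 0.6632 -0.0019  0.079 ]
[-0.08  0.63  1.04 -0.    1.47 -1.65]
wash [ 0.638 -0.447  0.15 ]
beaker [ 0.705 -0.275  0.06 ]
shift mm [ -5.7 115.9  61.1] curyaw 1.572 turn about tool y -1.569
shift mm [ -5.6 189.9  61.1] curyaw 1.572 turn about tool y -1.569
```

```bash

python3 -m inch '[[[-6,50,61],0.15],[[-6,80,61],0.3],[[-6,80,61],0.45],[[-6,80,61],0.6],[[-6,80,61],0.75],[[-6,80,61],0.9],[[-6,80,61],1.05],[[-6,80,61],1.2],[[-6,80,61],1.35],[[-6,80,61],1.5],[[-6,80,61],1.572],[[-6,80,61],1.572]]'
python3 - <<'E'
from h import *
goto([.6632,-.0019,.056],0)
take("wrist","w7")
E
```

```text
clock: 13.5
tool_pos: [0.6636, -0.002, 0.1658]
orientation: [-0.707, 0.707, -0.0, 0.0]
contact_force: [0.2, -0.3, -0.6]
finger_gap: 0.998
shift mm [-4.000e-01  1.098e+02  1.000e-01] curyaw -0.001 turn about tool y -0.001
```

View pics/w7.png

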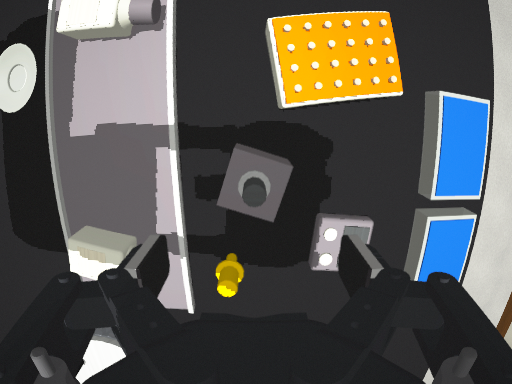

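```bash

python3 -m inch '[[[0,40,0],0],[[0,75,0],0],[[0,95,0],0],[[0,108,0],0],[[0,108,0],0]]'
python3 -m inch '[[[0,0,0],0],[[0,0,0],0],[[0,0,0],0],[[0,0,0],0],[[0,0,0],0],[[0,0,0],0],[[0,0,0],0],[[0,0,0],0],[[0,0,0],0]]' 0 60
python3 - <<'E'
from h import *
take("wrist","w8")
E
```

```text
clock: 14.05
tool_pos: [0.6631, -0.0011, 0.0564]
orientation: [0.707, -0.707, -0.0, 0.002]
contact_force: [0.5, -0.8, 0.4]
finger_gap: 0.996
clock: 14.95
tool_pos: [0.6642, -0.0008, 0.0586]
orientation: [-0.707, 0.707, 0.001, -0.0]
contact_force: [-2.1, 0.1, 7.6]
finger_gap: 0.207
```

View pics/w8.png

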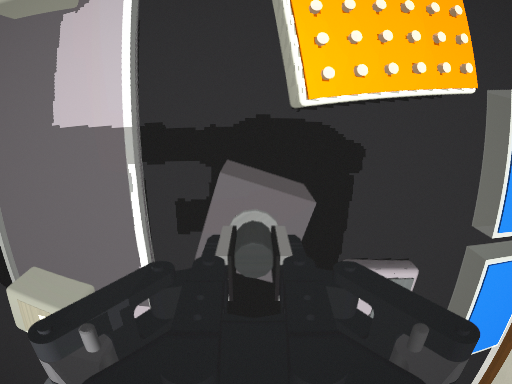

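```bash

python3 -m inch '[[[0,-20,0],0],[[0,-50,0],0],[[0,-90,0],0],[[0,-120,0],0],[[-105,-120,-302],0],[[-105,-120,-302],0],[[-105,-120,-302],0],[[-105,-120,-302],0],[[-105,-120,-302],0],[[-105,-120,-302],0],[[-105,-120,-302],0],[[-105,-120,-302],0]]'
python3 - <<'E'
from h import *
goto([.559,-.303,.15],0)
s=take("wrist","w9"); take("side","s9")
E
```

```text
clock: 16.2
tool_pos: [0.5584, -0.3059, 0.1778]
orientation: [-0.707, 0.707, -0.0, 0.0]
contact_force: [0.1, 1.1, -1.2]
finger_gap: 0.211
shift mm [ 0.6 27.8  2.9] curyaw -0.001 turn about tool y -0.001
```

View pics/w9.png

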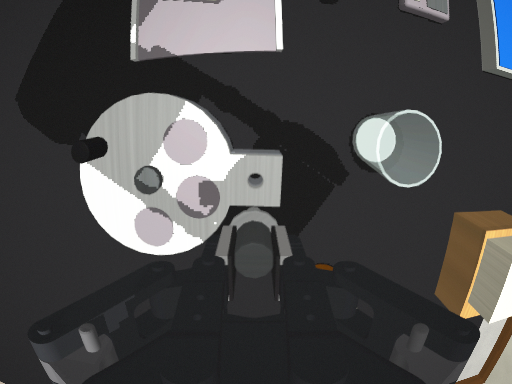

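View pics/s9.png

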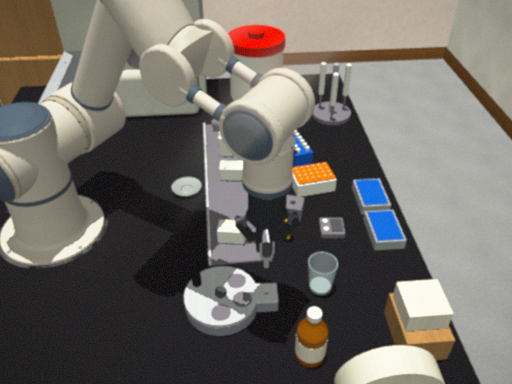

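```bash
python3 - <<'E'
from h import *
s=take("wrist")
cv2.imwrite("pics/w9c.png",cv2.resize(s["frame"][140:290,180:330],None,fx=4,fy=4,interpolation=cv2.INTER_CUBIC))
o,M=obs();print(o["tool_pos"])
print(plane(s,255.5,180,.042))
goto([.559,-.303,.15],0)
E
```

```text
[ 0.55968625 -0.30232217  0.17779515]
[ 0.56070386 -0.30042628  0.042     ]
shift mm [-0.7 27.8 -0.7] curyaw 0.002 turn about tool y 0.002
```

View pics/w9c.png

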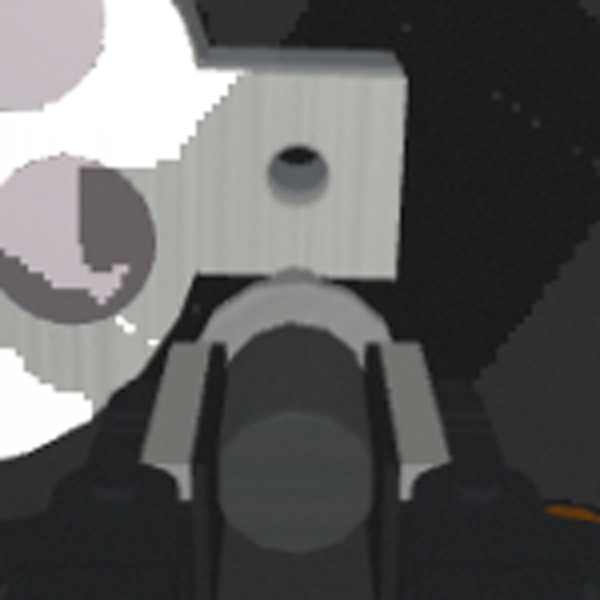

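```bash
python3 - <<'E'
from h import *
s=take("wrist")
o,M=obs();t=o["tool_pos"];print(t)
f=lambda a,b:((a+.5)/4-.5+180,(b+.5)/4-.5+140)
dz=t[2]-.0586
print("top",plane(s,*f(295,481),dz+.079)-t)
# collar front edge (far from camera base): bottom-of-collar/top rim extremes
print("collar left/right",plane(s,*f(203,345),dz+.049)-t,plane(s,*f(393,345),dz+.049)-t)
print("collar far",plane(s,*f(296,281),dz+.049)-t)
print("tip",plane(s,*f(297,268),dz+.009)-t)
c=proj(s,t); print(c)
E
```

```text
[ 0.55984147 -0.30196436  0.17780538]
top [-0.00081901 -0.00048299  0.0204    ]
collar left/right [-0.01358824  0.00471898 -0.0096    ] [ 0.01272788  0.0047796  -0.0096    ]
collar far [-0.00073278  0.01413383 -0.0096    ]
tip [-0.00052326  0.00309497 -0.0496    ]
[254.94816658 240.93589839]
```

```bash
python3 - <<'E'
from h import *
goto([.561,-.3025,.107],0)
E
```

```text
shift mm [ 1.2 70.8 -0.6] curyaw 0.003 turn about tool y 0.003
```

```bash

python3 -m inch '[[[1.2,30,-0.6],0.003],[[1.2,50,-0.6],0.003],[[1.2,65,-0.6],0.003],[[1.2,71,-0.6],0.003],[[1.2,71,-0.6],0.003],[[1.2,71,-0.6],0.003],[[1.2,71,-0.6],0.003]]'
python3 - <<'E'
from h import *
goto([.561,-.3025,.107],0)
s=take("wrist","w10")
cv2.imwrite("pics/w10c.png",cv2.resize(s["frame"][140:290,180:330],None,fx=4,fy=4,interpolation=cv2.INTER_CUBIC))
s=take("side"); x,y=proj(s,[.561,-.3025,.05]).astype(int)
cv2.imwrite("pics/s10c.png",cv2.resize(s["frame"][y-50:y+50,x-50:x+50],None,fx=6,fy=6,interpolation=cv2.INTER_CUBIC))
E
```

```text
clock: 17.1
tool_pos: [0.5613, -0.3037, 0.1078]
orientation: [-0.707, 0.707, 0.0, 0.001]
contact_force: [0.3, -1.1, 0.1]
finger_gap: 0.209
shift mm [-0.3  0.8  1.2] curyaw -0.001 turn about tool y -0.001
```

View pics/w10c.png

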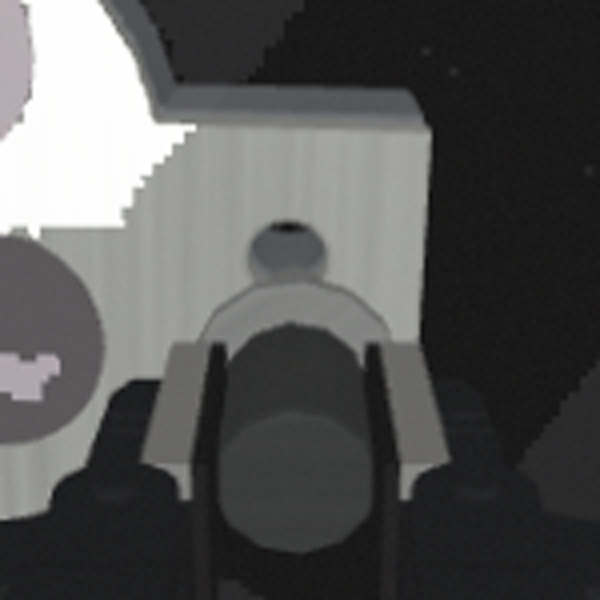

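View pics/s10c.png

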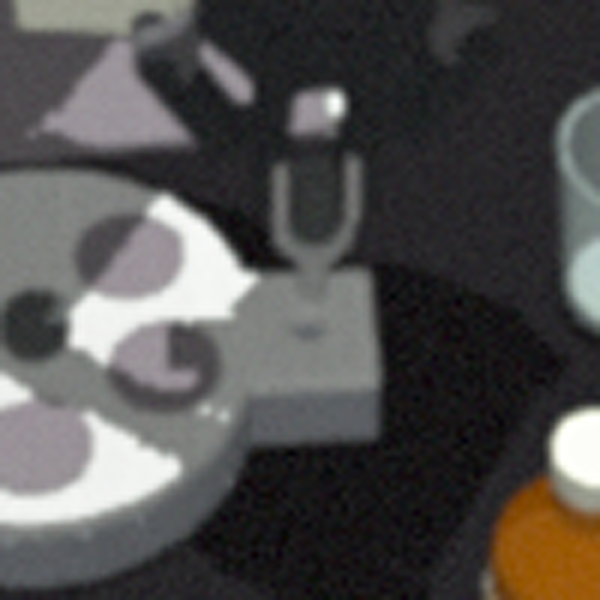

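```bash
python3 - <<'E'
from h import *
s=take("side"); o,M=obs(); t=o["tool_pos"]; print(t)
x,y=proj(s,[.561,-.3025,.05]).astype(int)
f=lambda a,b:((a+.5)/6-.5+x-50,(b+.5)/6-.5+y-50)
h=plane(s,*f(306.5,331),.042); print("hole",h)
# pin collar centre & tip, collar z underside t-.0136
for z in (.05,.052,.055): print("tip",z,plane(s,*f(313,295),z))
w=take("wrist"); print("hole w", plane(w,(288.5)/4-.5+180,255.5/4-.5+140,.042))
cv2.imwrite("pics/s10d.png",cv2.resize(s["frame"][y-35:y+15,x-25:x+25],None,fx=12,fy=12,interpolation=cv2.INTER_CUBIC))
E
```

```text
[ 0.56103267 -0.3037462   0.10742541]
hole [ 0.55983708 -0.30786052  0.042     ]
tip 0.05 [ 0.5633624  -0.29709159  0.05      ]
tip 0.052 [ 0.5631808  -0.29870698  0.052     ]
tip 0.055 [ 0.56290839 -0.30113007  0.055     ]
hole w [ 0.55909017 -0.30292899  0.042     ]
```

View pics/s10d.png

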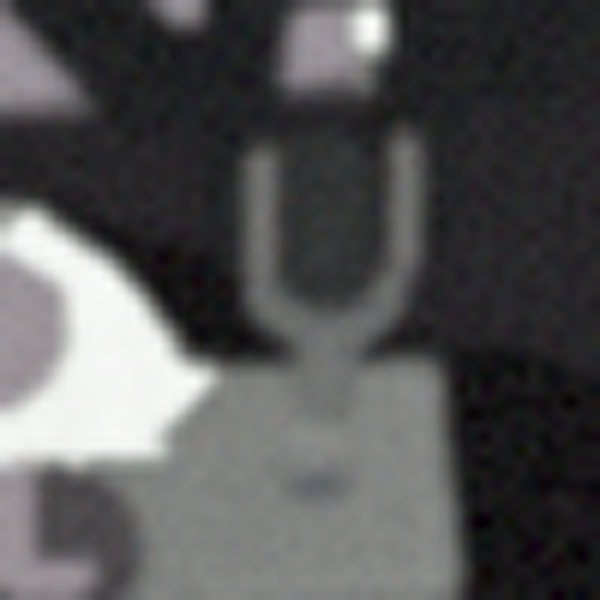

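```bash

python3 -m inch '[[[-1.7,0,0.8],0],[[-1.7,4,0.8],0],[[-1.7,8,0.8],0],[[-1.7,12,0.8],0],[[-1.7,15,0.8],0],[[-1.7,15,0.8],0],[[-1.7,15,0.8],0]]'
python3 - <<'E'
from h import *
s=take("wrist","w11")
o,M=obs(); print(o["tool_pos"],o["contact_force"])
cv2.imwrite("pics/w11c.png",cv2.resize(s["frame"][140:290,180:330],None,fx=4,fy=4,interpolation=cv2.INTER_CUBIC))
s=take("side"); x,y=proj(s,[.561,-.3025,.05]).astype(int)
cv2.imwrite("pics/s11c.png",cv2.resize(s["frame"][y-35:y+15,x-25:x+25],None,fx=12,fy=12,interpolation=cv2.INTER_CUBIC))
E
```

```text
clock: 18.0
tool_pos: [0.5591, -0.3028, 0.0917]
orientation: [0.707, -0.707, 0.0, -0.0]
contact_force: [0.3, -0.1, -0.7]
finger_gap: 0.21
[ 0.55912604 -0.30283645  0.0918164 ] [ 0.82210221  0.21817981 -0.92530043]
```

View pics/s11c.png

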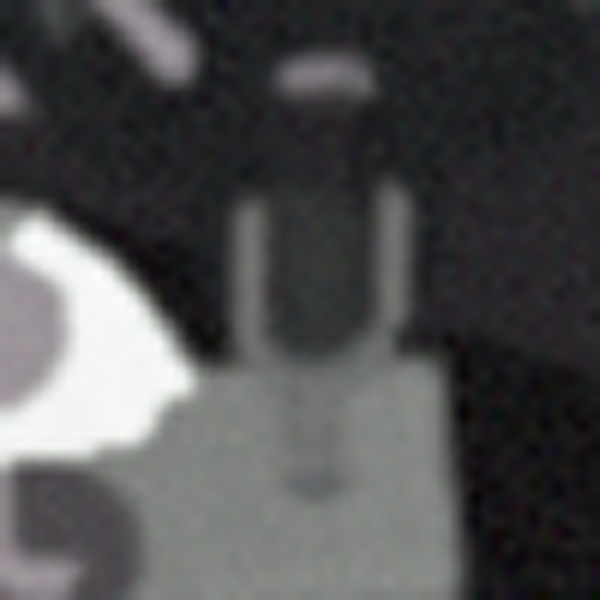

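View pics/w11c.png

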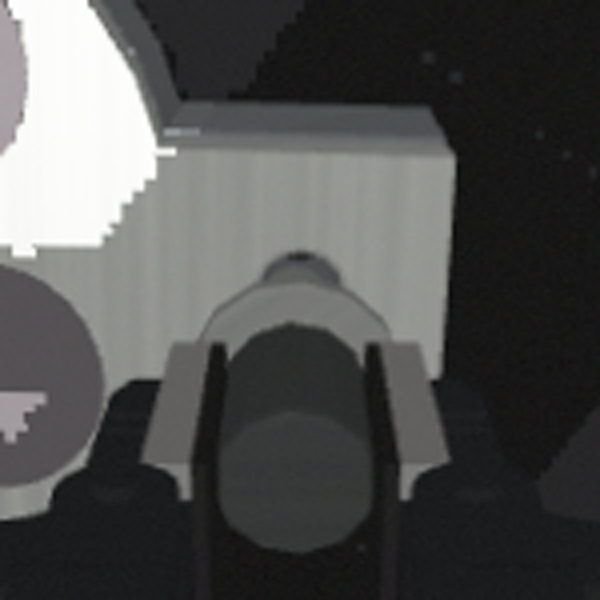

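```bash

python3 -m inch '[[[0.5,2,0],0],[[0.5,4,0],0],[[0.5,6,0],0],[[0.5,8,0],0],[[0.5,10,0],0],[[0.5,10,0],0]]'
```

```text
clock: 18.7
tool_pos: [0.5594, -0.3027, 0.0814]
orientation: [0.707, -0.707, 0.001, -0.0]
contact_force: [-0.6, 0.1, -1.2]
finger_gap: 0.214
```

```bash

python3 -m inch '[[[0,4,0],0],[[0,8,0],0],[[0,12,0],0],[[0,15,0],0],[[0,15,0],0]]'
python3 -m inch '[[[0,3,0],0],[[0,6,0],0],[[0,9,0],0],[[0,11,0],0],[[0,11,0],0]]'
```

```text
clock: 19.2
tool_pos: [0.5593, -0.3026, 0.0662]
orientation: [0.707, -0.707, 0.001, -0.0]
contact_force: [1.1, -0.1, -0.5]
finger_gap: 0.205
clock: 19.7
tool_pos: [0.5595, -0.3028, 0.0557]
orientation: [0.707, -0.707, 0.0, -0.0]
contact_force: [-0.6, 0.2, -0.8]
finger_gap: 0.21
```

Smooth so far, with no contact yet. I'll press lightly until it seats.

```bash

python3 -m inch '[[[0,1,0],0],[[0,2,0],0],[[0,2,0],0],[[0,2,0],0]]'
python3 - <<'E'
from h import *
s=take("wrist","w12")
s=take("side"); x,y=proj(s,[.561,-.3025,.05]).astype(int)
cv2.imwrite("pics/s12c.png",cv2.resize(s["frame"][y-35:y+25,x-30:x+30],None,fx=10,fy=10,interpolation=cv2.INTER_CUBIC))
E
```

```text
clock: 20.1
tool_pos: [0.5597, -0.3033, 0.0554]
orientation: [-0.707, 0.708, -0.0, 0.001]
contact_force: [-8.6, 1.8, 24.1]
finger_gap: 0.21
```

View pics/s12c.png

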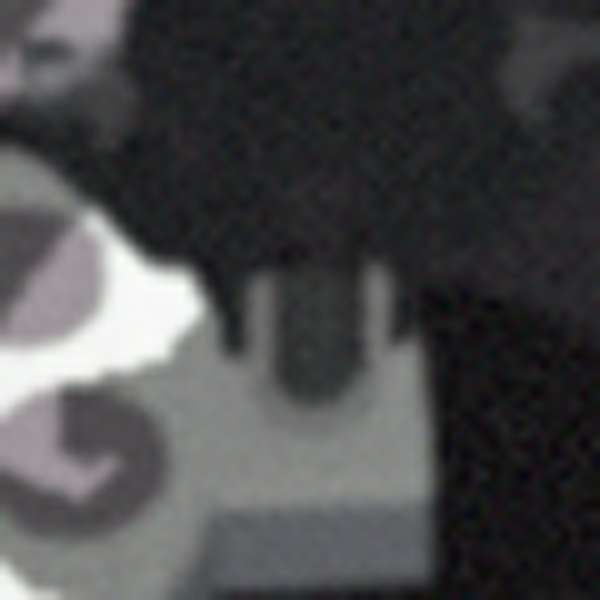

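Contact came at exactly the seated height: TCP 0.0554 against an expected 0.0556. Releasing and checking.

```bash

python3 -m inch '[[[0,-2,0],0],[[0,-2,0],0],[[0,-2,0],0],[[0,-2,0],0],[[0,-2,0],0],[[0,-2,0],0],[[0,-2,0],0]]' 100
python3 -m inch '[[[0,-40,0],0],[[0,-80,0],0],[[0,-120,0],0],[[0,-150,0],0],[[0,-190,0],0],[[0,-190,0],0]]'
python3 - <<'E'
from h import *
s=take("wrist","w13")
x,y=proj(s,[.5595,-.303,.05]).astype(int)
cv2.imwrite("pics/w13c.png",cv2.resize(s["frame"][y-60:y+60,x-60:x+60],None,fx=5,fy=5,interpolation=cv2.INTER_CUBIC))
s=take("side"); x,y=proj(s,[.561,-.3025,.05]).astype(int)
cv2.imwrite("pics/s13c.png",cv2.resize(s["frame"][y-35:y+25,x-30:x+30],None,fx=10,fy=10,interpolation=cv2.INTER_CUBIC))
E
```

```text
clock: 20.9
tool_pos: [0.5595, -0.3028, 0.0557]
orientation: [0.707, -0.707, 0.0, -0.0]
contact_force: [1.2, -0.6, -0.3]
finger_gap: 1.002
clock: 21.5
tool_pos: [0.5615, -0.304, 0.2513]
orientation: [-0.705, 0.709, 0.002, 0.003]
contact_force: [0.3, -0.2, 0.5]
finger_gap: 1.0
```

View pics/s13c.png

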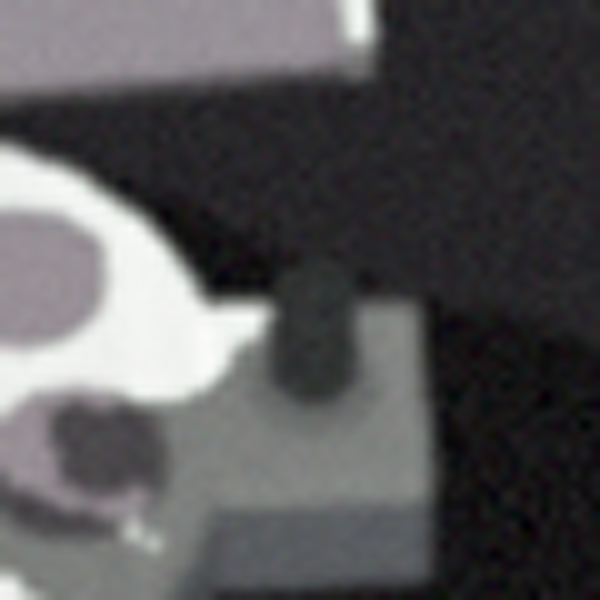

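View pics/w13c.png

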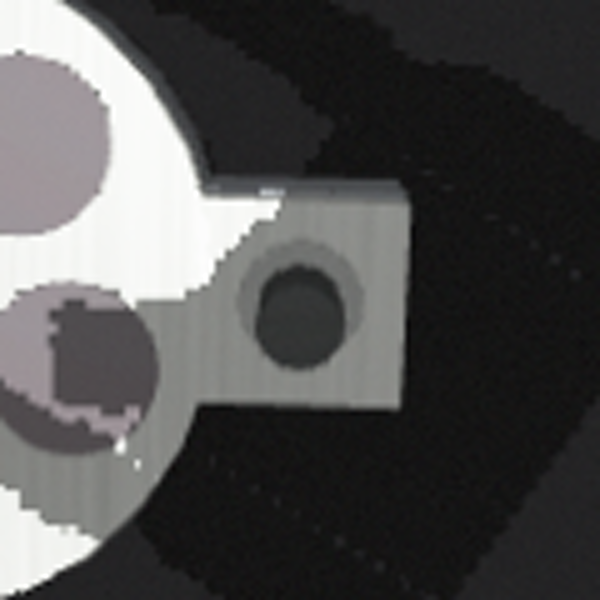

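View pics/w13.png

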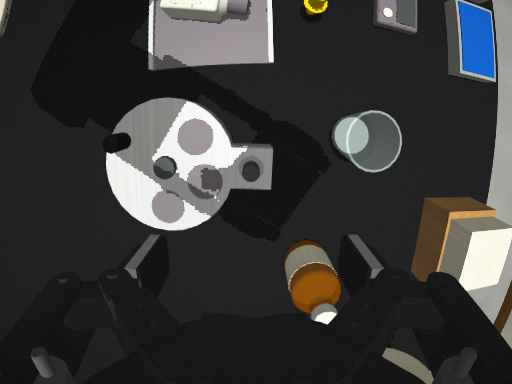

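The pin is home: its collar is flush on the lug at (252,170) in the wrist view. Next are the bottles, starting with the one nearest the turntable.

```bash
python3 - <<'E'
from h import *
goto([.58,-.09,.25],np.pi/2)
E
python3 -m inch '[[[18,0,213],-0.15],[[18,0,213],-0.3],[[18,0,213],-0.45],[[18,0,213],-0.6],[[18,0,213],-0.75],[[18,0,213],-0.9],[[18,0,213],-1.05],[[18,0,213],-1.2],[[18,0,213],-1.35],[[18,0,213],-1.5],[[18,0,213],-1.57],[[18,0,213],-1.57]]'
python3 - <<'E'
from h import *
o,M=obs();print(M.round(2)[:,0])
s=take("wrist","w14"); print(s["eye"]); take("top","t14")
E
```

```text
shift mm [ 20.   -3.6 213. ] curyaw -0.001 turn about tool y 1.570
clock: 22.8
tool_pos: [0.5771, -0.0896, 0.2444]
orientation: [0.501, -0.499, -0.499, 0.5]
contact_force: [-0.7, -0.7, 0.0]
finger_gap: 0.998
[0. 1. 0.]
[ 0.51132103 -0.08945544  0.38814905]
```

View pics/w14.png

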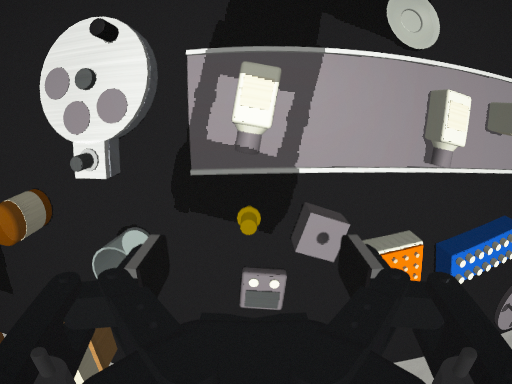

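View pics/t14.png

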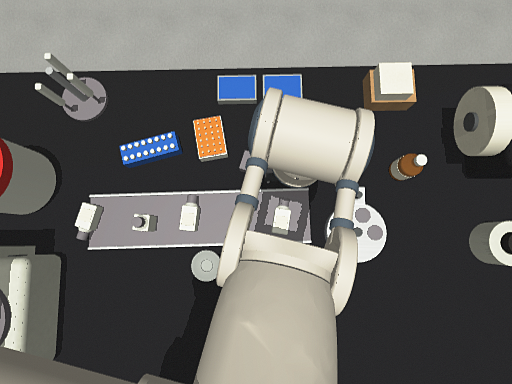

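```bash
python3 - <<'E'
from h import *
s=take("wrist")
cv2.imwrite("pics/w14c.png",cv2.resize(s["frame"][50:170,200:320],None,fx=5,fy=5,interpolation=cv2.INTER_CUBIC))
E
```

```text
(no output)
```

View pics/w14c.png

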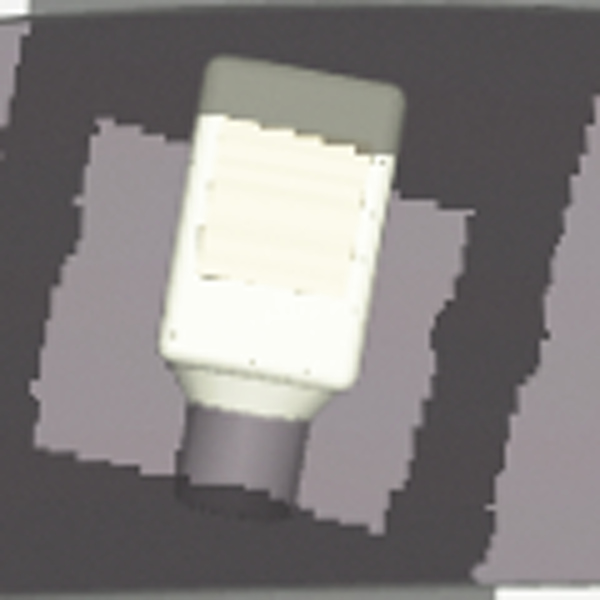

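```bash
cat >> h.py <<'E'
def bottle(s,x0,y0,k,corners,cap=None):
    """corners: crop px of top-face corners: footA,footB,shoulderB,shoulderA"""
    P=[plane(s,(a+.5)/k-.5+x0,(b+.5)/k-.5+y0,.052) for a,b in corners]
    foot=(P[0]+P[1])/2; sh=(P[2]+P[3])/2; d=(sh-foot)[:2]; L=np.hypot(*d); d/=L
    print("L",L.round(4),"w",np.linalg.norm(P[0]-P[1]).round(4),"foot",foot.round(4),"axis deg",np.degrees(np.arctan2(d[1],d[0])).round(1))
    m=(foot+sh)[:2]/2
    capc=m+d*(.091-.036); print("cap centre",capc.round(4),"foot",(m-d*.036).round(4))
    if cap: q=plane(s,(cap[0]+.5)/k-.5+x0,(cap[1]+.5)/k-.5+y0,.029); print("cap seen",q.round(4))
    return capc,d
E
python3 - <<'E'
from h import *
s=take("wrist")
c,d=bottle(s,200,50,5,[(211,56),(406,92),(356,390),(161,354)],(243,455))
goto([*c,.05],np.arctan2(d[1],d[0])+np.pi/2)
t=take("top")
for u,v in [(89,193),(308,188),(90,249),(310,242)]: print(plane(t,u,v,.014).round(3))
for u,v in [(190,171),(190,51)]: print(plane(s,u,v,.014).round(3))
E
```

```text
L 0.0691 w 0.0443 foot [ 0.4542 -0.0802  0.052 ] axis deg -9.5
cap centre [ 0.5425 -0.095 ] foot [ 0.4528 -0.0799]
cap seen [ 0.5433 -0.0957  0.029 ]
shift mm [ -5.4 195.3  34.9] curyaw 1.567 turn about tool y 0.163
[0.58  0.49  0.014]
[ 0.587 -0.17   0.014]
[0.413 0.478 0.014]
[ 0.427 -0.171  0.014]
[ 0.583 -0.172  0.014]
[ 0.427 -0.169  0.014]
```

```bash

python3 -m inch '[[[-5,60,32],0.08],[[-5,120,32],0.163],[[-5,170,32],0.163],[[-5,200,32],0.163],[[-5,220,32],0.163],[[-5,220,32],0.163]]'
python3 - <<'E'
from h import *
take("wrist","w15"); goto([.5455,-.0945,.012],np.radians(80.5))
E
```

```text
clock: 23.65
tool_pos: [0.5436, -0.0942, 0.0226]
orientation: [0.541, -0.538, -0.456, 0.458]
contact_force: [1.2, -0.8, 0.9]
finger_gap: 1.001
shift mm [ 0.1 12.8 -0.6] curyaw 1.405 turn about tool y 0.000
```

View pics/w15.png

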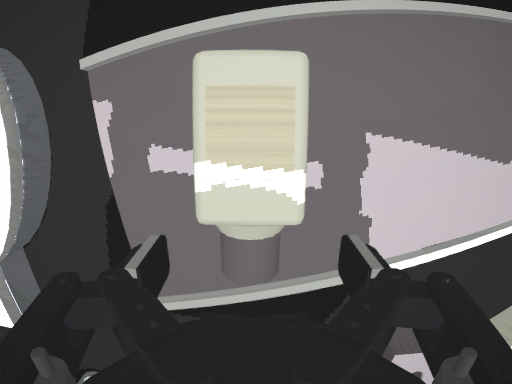

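```bash

python3 -m inch '[[[0,6,0],0],[[0,11,0],0],[[0,11,0],0],[[0,11,0],0]]'
python3 -m inch '[[[0,0,0],0],[[0,0,0],0],[[0,0,0],0],[[0,0,0],0],[[0,0,0],0],[[0,0,0],0],[[0,0,0],0],[[0,0,0],0]]' 0 20
python3 - <<'E'
from h import *
take("wrist","w16")
E
```

```text
clock: 24.1
tool_pos: [0.5461, -0.0948, 0.0155]
orientation: [-0.539, 0.54, 0.457, -0.457]
contact_force: [-0.0, 0.2, 0.1]
finger_gap: 1.001
clock: 24.9
tool_pos: [0.5458, -0.0948, 0.0149]
orientation: [-0.539, 0.54, 0.457, -0.457]
contact_force: [0.0, -0.0, 3.3]
finger_gap: 0.343
```

View pics/w16.png

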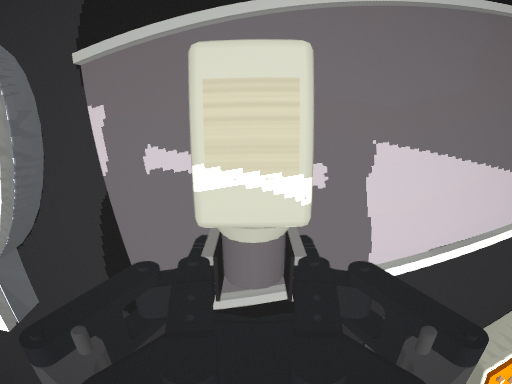

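```bash

python3 -m inch '[[[0,-15,0],0],[[0,-30,0],0],[[0,-50,0],0],[[0,-70,0],0],[[0,-90,0],0],[[0,-110,0],0],[[0,-130,0],0],[[0,-130,0],0]]'
python3 - <<'E'
from h import *
take("wrist","w17"); take("side","s17")
E
```

```text
clock: 25.75
tool_pos: [0.5468, -0.095, 0.1468]
orientation: [-0.538, 0.54, 0.458, -0.456]
contact_force: [0.0, -0.2, -2.3]
finger_gap: 0.346
```

View pics/w17.png

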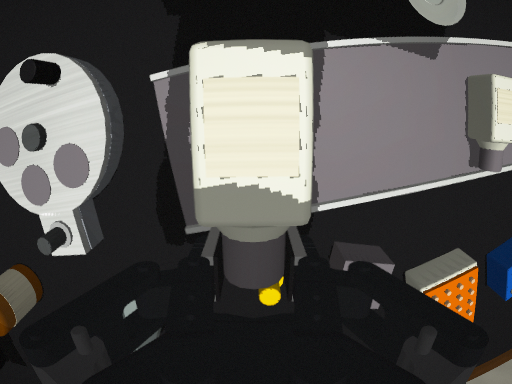

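View pics/s17.png

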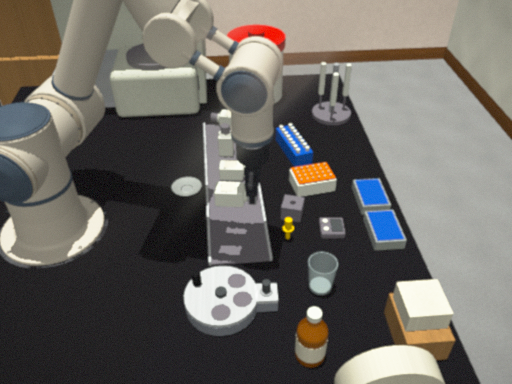

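The bottle lifts but stays level, because the pads' torsional friction holds it. I'll set it back and regrip only the end of the cap, so that gravity can swing the foot down.

```bash

python3 -m inch '[[[0,40,8],0],[[0,80,8],0],[[0,105,8],0],[[0,120,8],0],[[0,127,8],0],[[0,130,8],0],[[0,130,8],0],[[0,130,8],0]]'
python3 -m inch '[[[0,0,0],0],[[0,0,0],0],[[0,0,0],0],[[0,0,0],0],[[0,0,0],0],[[0,0,-16],0],[[0,0,-16],0],[[0,0,-16],0]]' 70
python3 - <<'E'
from h import *
take("wrist","w18")
E
```

```text
clock: 26.65
tool_pos: [0.538, -0.0935, 0.0151]
orientation: [-0.539, 0.54, 0.457, -0.457]
contact_force: [-0.0, 0.2, -1.2]
finger_gap: 0.343
clock: 27.45
tool_pos: [0.5534, -0.096, 0.0147]
orientation: [0.539, -0.539, -0.457, 0.457]
contact_force: [1.1, 0.3, -0.1]
finger_gap: 0.7
```

View pics/w18.png

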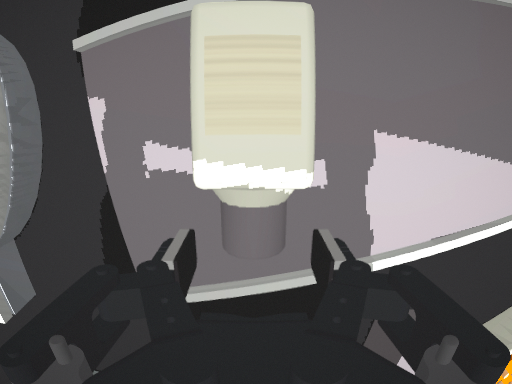

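```bash

python3 -m inch '[[[0,0,0],0],[[0,0,0],0],[[0,0,0],0],[[0,0,0],0],[[0,0,0],0],[[0,0,0],0],[[0,-8,0],0],[[0,-16,0],0],[[0,-24,0],0],[[0,-30,0],0],[[0,-30,0],0]]' 0 20
python3 - <<'E'
from h import *
take("wrist","w19"); s=take("side"); cv2.imwrite("pics/s19c.png",cv2.resize(s["frame"][150:270,180:300],None,fx=5,fy=5,interpolation=cv2.INTER_CUBIC))
E
```

```text
clock: 28.6
tool_pos: [0.5543, -0.0962, 0.0459]
orientation: [-0.539, 0.54, 0.458, -0.457]
contact_force: [-0.3, 0.6, -0.4]
finger_gap: 0.34
```

View pics/w19.png

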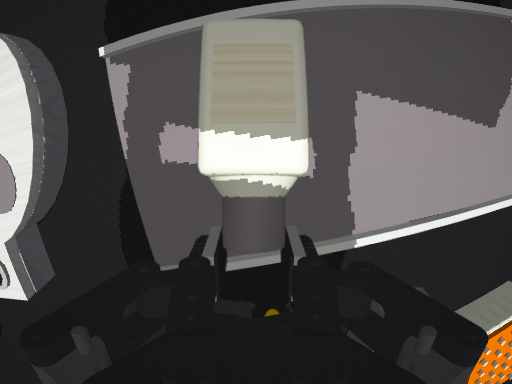

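View pics/s19c.png

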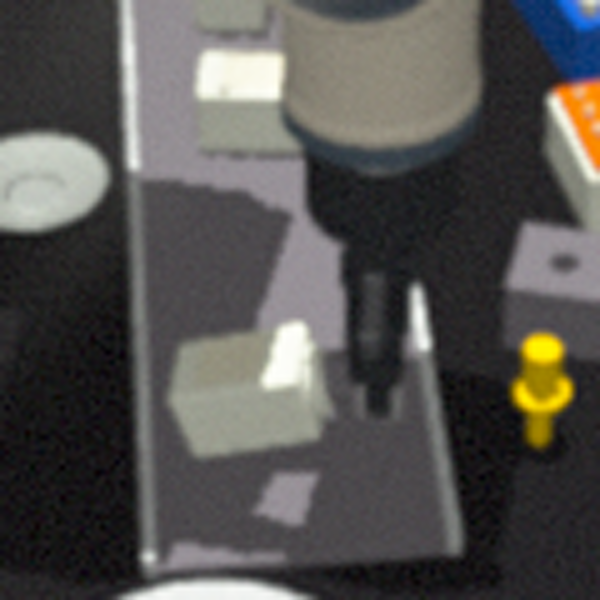

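```bash

python3 -m inch '[[[0,-8,3],0],[[0,-16,8],0],[[0,-24,14],0],[[0,-32,20],0],[[0,-40,26],0],[[0,-48,32],0],[[0,-56,36],0],[[0,-64,40],0],[[0,-75,40],0],[[0,-75,40],0],[[0,-75,40],0],[[0,-75,40],0]]' 
python3 - <<'E'
from h import *
take("wrist","w20"); s=take("side"); cv2.imwrite("pics/s20c.png",cv2.resize(s["frame"][150:270,180:300],None,fx=5,fy=5,interpolation=cv2.INTER_CUBIC))
E
```

```text
clock: 29.9
tool_pos: [0.5142, -0.0895, 0.1195]
orientation: [0.54, -0.539, -0.457, 0.457]
contact_force: [-0.4, 0.4, -2.1]
finger_gap: 0.334
```

View pics/w20.png

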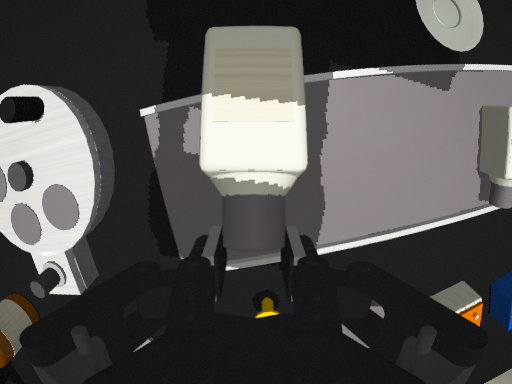

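View pics/s20c.png

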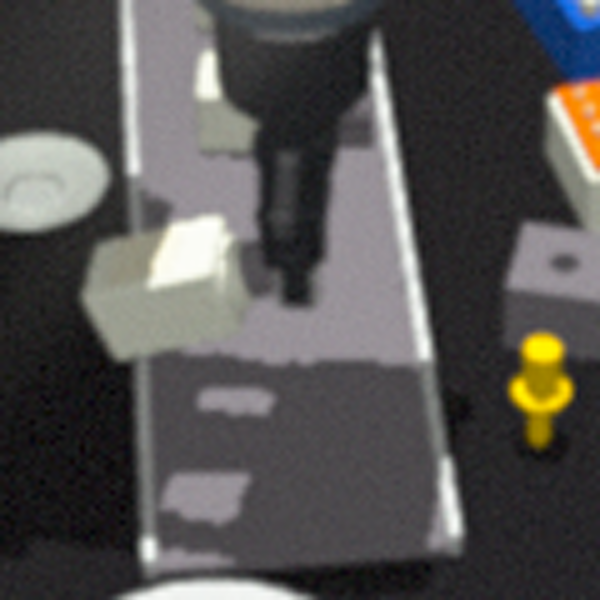

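```bash

python3 -m inch '[[[0,0,-20],0],[[0,10,-40],0],[[0,25,-40],0],[[0,25,-40],0],[[0,25,-40],0]]'
python3 -m inch '[[[0,0,0],0],[[0,0,0],0],[[0,0,0],0],[[0,0,0],0]]' 33
python3 - <<'E'
from h import *
take("wrist","w21")
E
```

```text
clock: 30.5
tool_pos: [0.553, -0.0959, 0.0945]
orientation: [0.54, -0.539, -0.457, 0.457]
contact_force: [0.2, 0.1, -1.3]
finger_gap: 0.34
clock: 30.9
tool_pos: [0.5537, -0.0961, 0.0951]
orientation: [-0.539, 0.54, 0.457, -0.457]
contact_force: [0.1, -0.7, -0.7]
finger_gap: 0.335
```

View pics/w21.png

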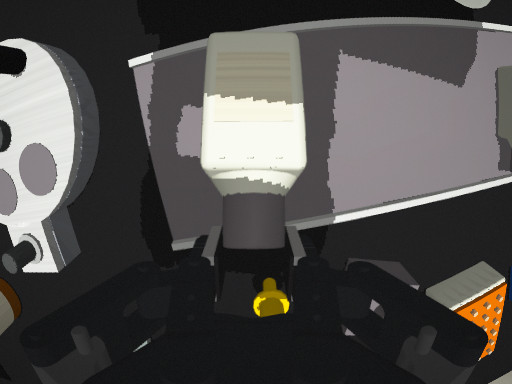

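```bash

python3 -m inch '[[[0,0,0],0],[[0,0,0],0],[[0,0,0],0],[[0,0,0],0]]' 34
python3 - <<'E'
from h import *
take("wrist","w22")
E
```

```text
clock: 31.35
tool_pos: [0.5536, -0.096, 0.0948]
orientation: [0.539, -0.539, -0.457, 0.457]
contact_force: [0.6, 0.1, -1.6]
finger_gap: 0.341
```

View pics/w22.png

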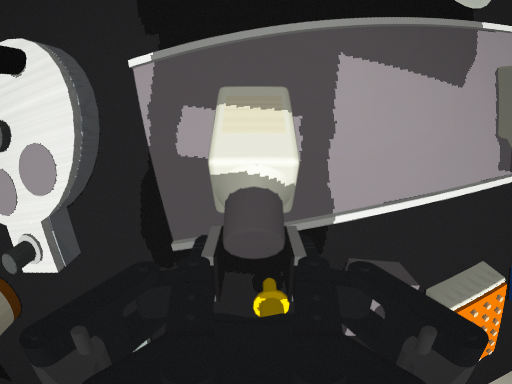

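At 34 % opening the bottle slowly swings down, so I'm giving it time.

```bash

python3 -m inch '[[[0,0,0],0],[[0,0,0],0],[[0,0,0],0],[[0,0,0],0],[[0,0,0],0],[[0,0,0],0]]'
python3 - <<'E'
from h import *
take("wrist","w23"); s=take("side"); cv2.imwrite("pics/s23c.png",cv2.resize(s["frame"][150:270,180:300],None,fx=5,fy=5,interpolation=cv2.INTER_CUBIC))
E
```

```text
clock: 32.0
tool_pos: [0.5537, -0.0961, 0.0948]
orientation: [-0.539, 0.539, 0.457, -0.457]
contact_force: [-0.6, 0.3, -1.0]
finger_gap: 0.342
```

View pics/w23.png

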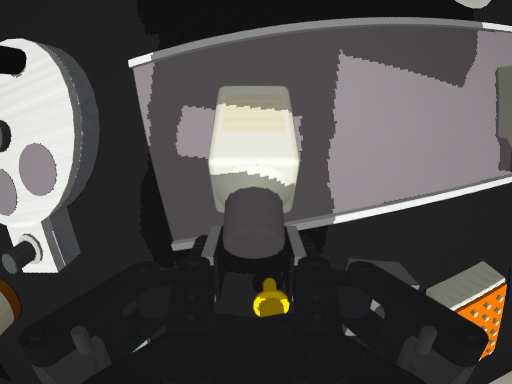

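View pics/s23c.png

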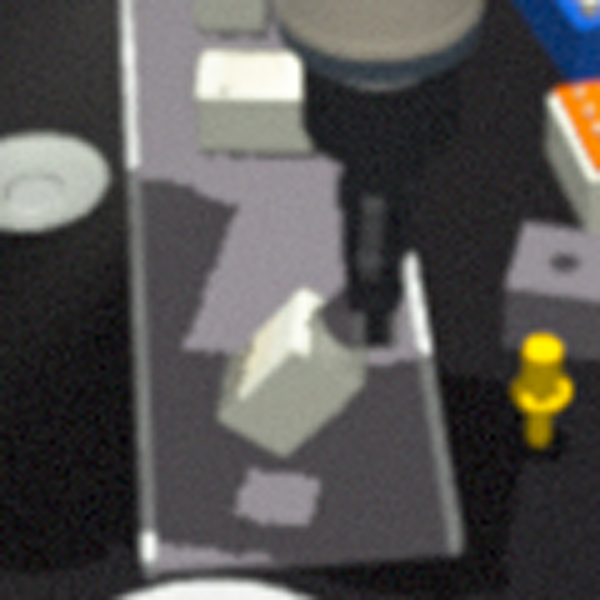

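```bash

python3 -m inch '[[[0,0,0],0],[[0,0,0],0],[[0,0,0],0],[[0,0,0],0],[[0,0,0],0]]' 34.4
python3 - <<'E'
from h import *
take("wrist","w24"); s=take("side"); cv2.imwrite("pics/s24c.png",cv2.resize(s["frame"][150:270,180:300],None,fx=5,fy=5,interpolation=cv2.INTER_CUBIC))
E
```

```text
clock: 32.6
tool_pos: [0.5536, -0.0961, 0.0948]
orientation: [0.539, -0.539, -0.457, 0.457]
contact_force: [0.1, 0.6, -1.3]
finger_gap: 0.344
```

View pics/w24.png

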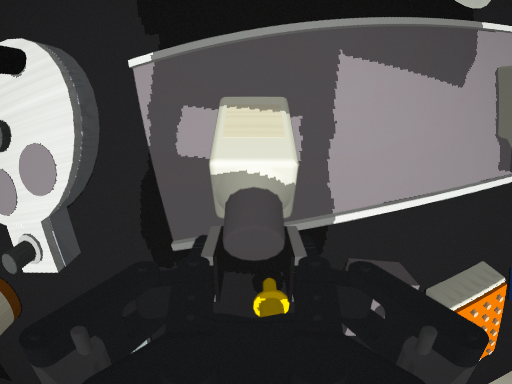

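View pics/s24c.png

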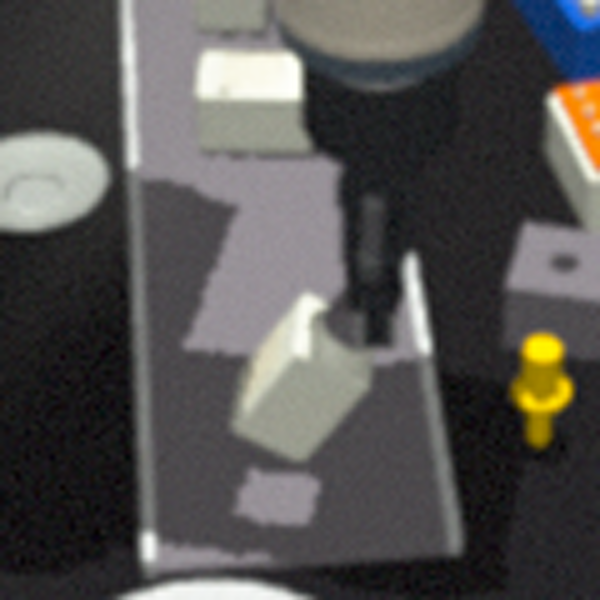

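```bash

python3 -m inch '[[[0,0,0],0],[[0,0,0],0],[[0,0,0],0],[[0,0,0],0],[[0,0,0],0]]' 34.8
python3 - <<'E'
from h import *
w=take("wrist"); s=take("side"); cv2.imwrite("pics/m25.png",np.hstack([w["frame"],cv2.resize(s["frame"][150:270,180:270],(288,384),interpolation=cv2.INTER_CUBIC)]))
E
```

```text
clock: 33.2
tool_pos: [0.5537, -0.0961, 0.0948]
orientation: [-0.539, 0.54, 0.457, -0.457]
contact_force: [0.1, -1.2, 1.9]
finger_gap: 0.352
```

View pics/m25.png

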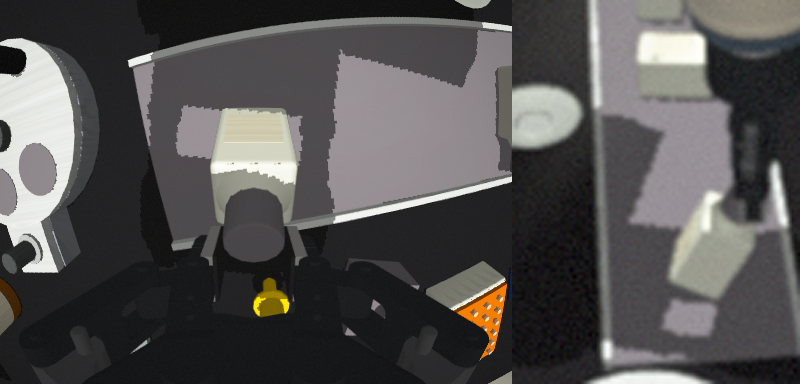

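```bash

python3 -m inch '[[[0,1,0],0],[[0,2,3],0],[[0,3,6],0],[[0,4,9],0],[[0,4,12],0],[[0,4,12],0],[[0,4,12],0]]' 34.4
python3 - <<'E'
from h import *
w=take("wrist"); s=take("side"); cv2.imwrite("pics/m26.png",np.hstack([w["frame"],cv2.resize(s["frame"][150:270,180:270],(288,384),interpolation=cv2.INTER_CUBIC)]))
E
```

```text
clock: 34.0
tool_pos: [0.5424, -0.0942, 0.0913]
orientation: [-0.539, 0.54, 0.457, -0.457]
contact_force: [0.7, 0.4, 8.7]
finger_gap: 0.342
```

View pics/m26.png

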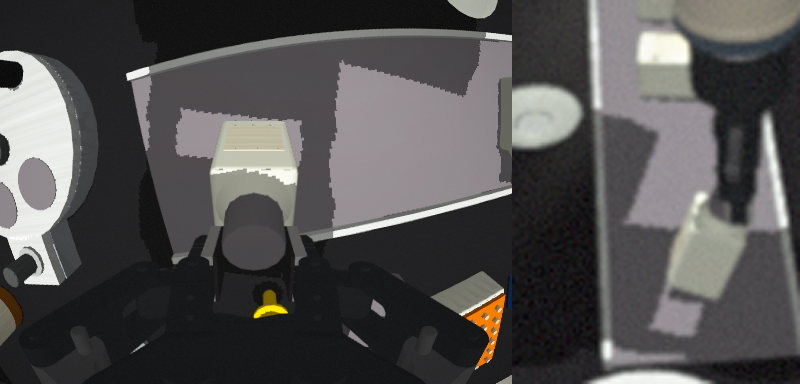

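```bash

python3 -m inch '[[[0,0,3],0],[[0,0,6],0],[[0,0,9],0],[[0,0,12],0],[[0,0,14],0],[[0,0,14],0],[[0,0,14],0]]' 34.4
python3 - <<'E'
from h import *
w=take("wrist"); s=take("side"); cv2.imwrite("pics/m27.png",np.hstack([w["frame"],cv2.resize(s["frame"][150:270,180:270],(288,384),interpolation=cv2.INTER_CUBIC)]))
E
```

```text
clock: 34.8
tool_pos: [0.5281, -0.0918, 0.0908]
orientation: [-0.539, 0.539, 0.457, -0.457]
contact_force: [0.7, 0.2, 6.0]
finger_gap: 0.346
```

View pics/m27.png

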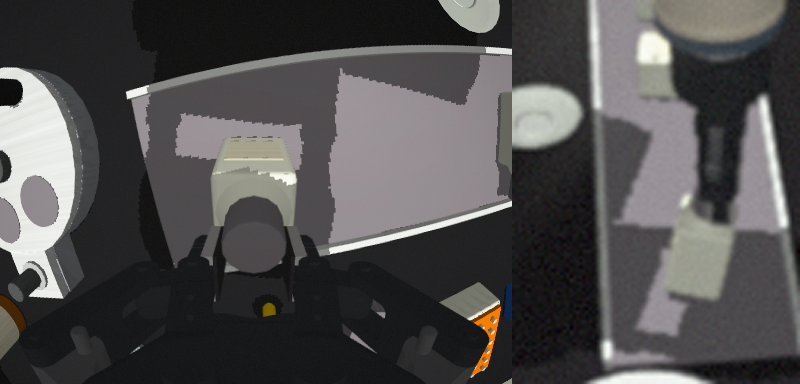

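```bash

python3 -m inch '[[[0,0,2],0],[[0,0,4],0],[[0,0,6],0],[[0,0,6],0],[[0,0,6],0]]' 34.8
python3 -m inch '[[[0,0,0],0],[[0,0,0],0],[[0,0,0],0],[[0,0,0],0],[[0,0,0],0]]' 45
python3 -m inch '[[[0,0,0],0],[[0,0,0],0],[[0,0,0],0],[[0,-40,0],0],[[0,-80,0],0],[[0,-120,0],0],[[0,-155,0],0],[[0,-155,0],0]]' 100
python3 - <<'E'
from h import *
w=take("wrist"); s=take("side"); cv2.imwrite("pics/m28.png",np.hstack([w["frame"],cv2.resize(s["frame"][150:270,180:270],(288,384),interpolation=cv2.INTER_CUBIC)]))
E
```

```text
clock: 35.4
tool_pos: [0.5219, -0.0907, 0.0907]
orientation: [0.54, -0.539, -0.457, 0.457]
contact_force: [0.1, -0.1, -0.7]
finger_gap: 0.351
clock: 35.9
tool_pos: [0.5221, -0.0908, 0.0908]
orientation: [0.539, -0.539, -0.457, 0.457]
contact_force: [-0.1, -0.5, 0.1]
finger_gap: 0.447
clock: 36.7
tool_pos: [0.5241, -0.0914, 0.2503]
orientation: [-0.537, 0.542, 0.459, -0.456]
contact_force: [0.6, 0.1, -0.4]
finger_gap: 0.997
```

View pics/m28.png

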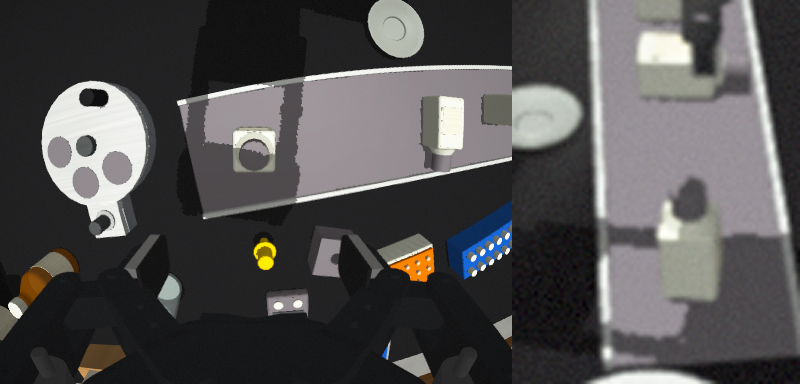

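It stands upright in the lane. Next is bottle 2.

```bash

python3 - <<'E'
from h import *
goto([.58,.18,.247],np.pi/2)
E
python3 -m inch '[[[275,3,-10],-0.16],[[275,3,-10],-0.16],[[275,3,-10],-0.16],[[275,3,-10],-0.16],[[275,3,-10],-0.16],[[275,3,-10],-0.16],[[275,3,-10],-0.16],[[275,3,-10],-0.16]]'
python3 - <<'E'
from h import *
s=take("wrist","w29"); take("top","t29")
x,y=proj(s,[.51,.183,.05]).astype(int);print(x-60,max(0,y-60))
cv2.imwrite("pics/w29c.png",cv2.resize(s["frame"][max(0,y-60):y+60,x-60:x+60],None,fx=5,fy=5,interpolation=cv2.INTER_CUBIC))
E
```

```text
shift mm [276.6  -0.7 -12.5] curyaw 1.406 turn about tool y -0.165
clock: 37.6
tool_pos: [0.5763, 0.1789, 0.2412]
orientation: [0.501, -0.5, -0.498, 0.5]
contact_force: [-0.7, -1.2, -0.3]
finger_gap: 1.002
196 54
```

View pics/w29c.png

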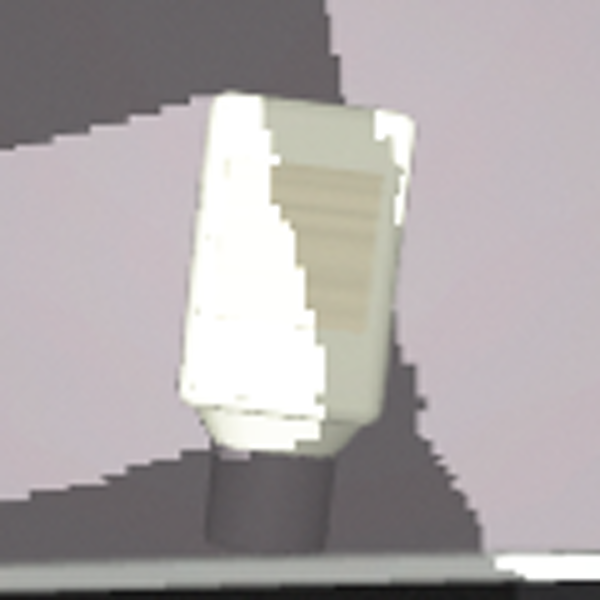

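View pics/t29.png

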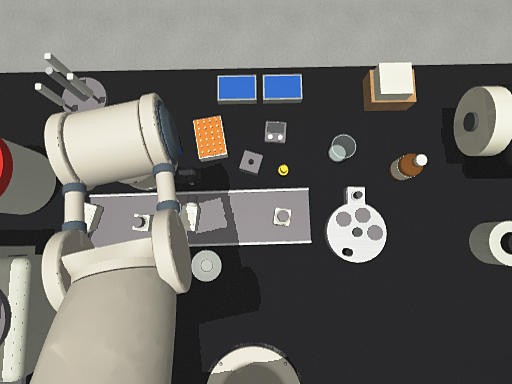

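View pics/w29.png

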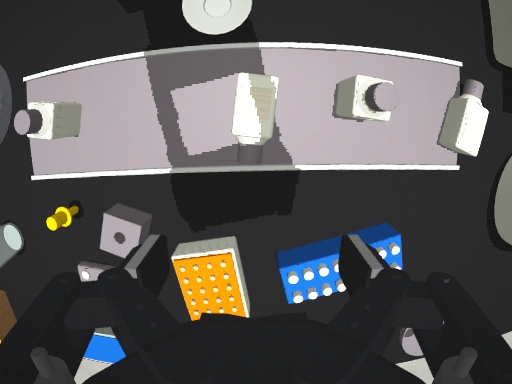

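```bash

python3 - <<'E'
from h import *
s=take("wrist")
c,d=bottle(s,196,54,5,[(213,93),(414,117),(382,422),(180,402)],(269,505))
c=c+np.array([.003,.0007])+.004*d
print(c)
goto([*c,.024],np.arctan2(d[1],d[0])+np.pi/2)
E
```

```text
L 0.0697 w 0.0447 foot [0.4655 0.1839 0.052 ] axis deg -6.2
cap centre [0.5548 0.1742] foot [0.4644 0.184 ]
cap seen [0.5591 0.1731 0.029 ]
[0.56181357 0.17441848]
shift mm [ -3.2 218.3  14.7] curyaw 1.565 turn about tool y 0.103
```

```bash

python3 -m inch '[[[-3,50,14],0.1],[[-3,100,14],0.1],[[-3,150,14],0.1],[[-3,190,14],0.1],[[-3,210,14],0.1],[[-3,218,14],0.1],[[-3,218,14],0.1]]'
python3 - <<'E'
from h import *
take("wrist","w30"); goto([.562,.1745,.0155],np.radians(83.8))
E
```

```text
clock: 38.45
tool_pos: [0.5629, 0.1751, 0.0244]
orientation: [0.526, -0.526, -0.472, 0.473]
contact_force: [0.1, 1.0, 0.2]
finger_gap: 1.006
shift mm [-1.1  9.9  1.4] curyaw 1.465 turn about tool y 0.003
```

View pics/w30.png

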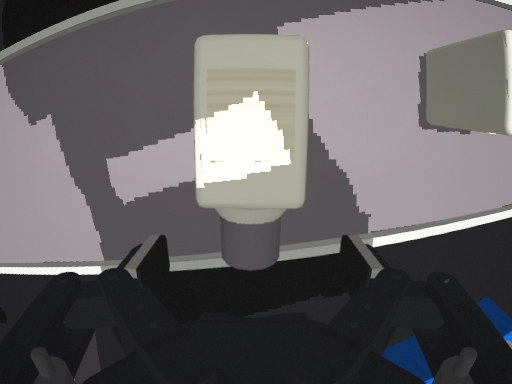

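```bash

python3 -m inch '[[[-1,4,3],0],[[-1,8,3],0],[[-1,8,3],0]]'
python3 -m inch '[[[0,0,0],0],[[0,0,0],0],[[0,0,0],0],[[0,0,0],0],[[0,0,0],0],[[0,0,0],0],[[0,0,0],0],[[0,0,0],0]]' 0 20
python3 -m inch '[[[0,-8,0],0],[[0,-16,0],0],[[0,-24,0],0],[[0,-32,0],0],[[0,-40,0],0],[[0,-50,0],0],[[0,-60,0],0],[[0,-70,0],0],[[0,-80,0],0],[[0,-80,0],0]]' 
python3 - <<'E'
from h import *
w=take("wrist"); s=take("side"); cv2.imwrite("pics/m31.png",np.hstack([w["frame"],cv2.resize(s["frame"][110:230,190:280],(288,384),interpolation=cv2.INTER_CUBIC)]))
E
```

```text
clock: 38.8
tool_pos: [0.56, 0.1752, 0.017]
orientation: [-0.525, 0.526, 0.473, -0.473]
contact_force: [0.1, 0.2, 0.4]
finger_gap: 0.999
clock: 39.6
tool_pos: [0.5601, 0.1752, 0.0169]
orientation: [-0.525, 0.526, 0.473, -0.473]
contact_force: [0.8, -0.9, 3.2]
finger_gap: 0.345
clock: 40.6
tool_pos: [0.5607, 0.1754, 0.0983]
orientation: [-0.525, 0.526, 0.474, -0.472]
contact_force: [0.5, -0.4, -1.1]
finger_gap: 0.34
```

View pics/m31.png

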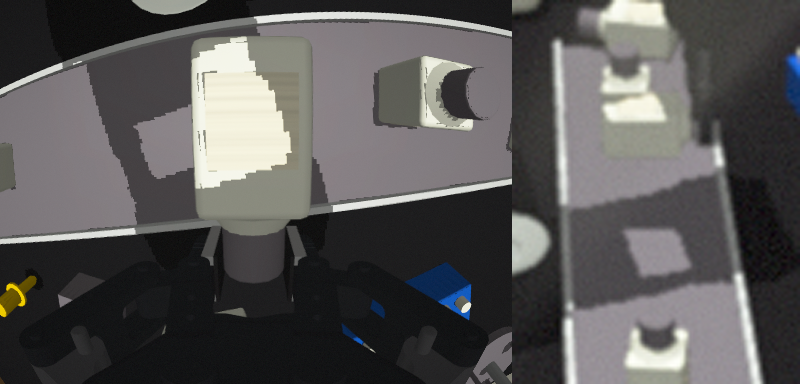

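```bash

python3 -m inch '[[[0,0,0],0],[[0,0,0],0],[[0,0,0],0],[[0,0,0],0],[[0,0,0],0]]' 34
python3 - <<'E'
from h import *
w=take("wrist"); s=take("side"); cv2.imwrite("pics/m32.png",np.hstack([w["frame"],cv2.resize(s["frame"][110:230,190:280],(288,384),interpolation=cv2.INTER_CUBIC)]))
E
```

```text
clock: 41.2
tool_pos: [0.5599, 0.1752, 0.0966]
orientation: [0.526, -0.525, -0.473, 0.473]
contact_force: [0.3, 0.5, -1.1]
finger_gap: 0.345
```

View pics/m32.png

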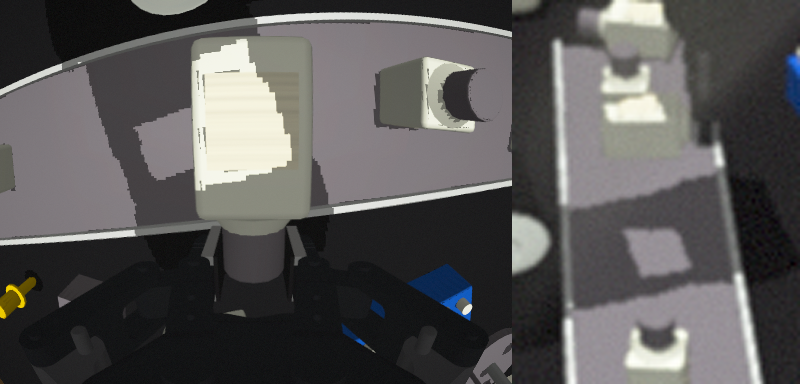

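```bash

python3 -m inch '[[[0,0,0],0],[[0,0,0],0],[[0,0,0],0],[[0,0,0],0]]' 34.4
python3 - <<'E'
from h import *
w=take("wrist"); cv2.imwrite("pics/a1.png",cv2.resize(w["frame"],(256,192)))
E
python3 -m inch '[[[0,0,0],0],[[0,0,0],0],[[0,0,0],0],[[0,0,0],0]]' 34.8
python3 - <<'E'
from h import *
w=take("wrist"); s=take("side"); cv2.imwrite("pics/m33.png",np.hstack([cv2.imread("pics/a1.png"),cv2.resize(w["frame"],(256,192)),cv2.resize(s["frame"][110:230,190:280],(144,192),interpolation=cv2.INTER_CUBIC)]))
E
```

```text
clock: 41.7
tool_pos: [0.56, 0.1752, 0.0968]
orientation: [-0.526, 0.526, 0.473, -0.473]
contact_force: [0.1, 0.2, -1.3]
finger_gap: 0.343
clock: 42.15
tool_pos: [0.56, 0.1752, 0.0968]
orientation: [0.526, -0.525, -0.473, 0.473]
contact_force: [-0.0, -0.1, -1.4]
finger_gap: 0.342
```

View pics/m33.png

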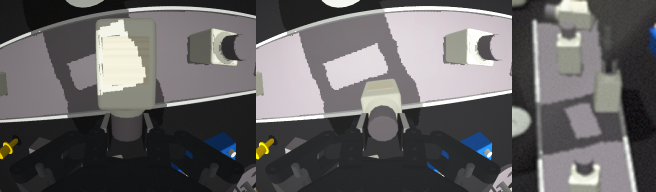

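```bash

python3 -m inch '[[[0,0,0],0],[[0,0,0],0]]' 30
python3 - <<'E'
from h import *
w=take("wrist"); s=take("side"); cv2.imwrite("pics/m34.png",np.hstack([w["frame"],cv2.resize(s["frame"][110:230,190:280],(288,384),interpolation=cv2.INTER_CUBIC)]))
E
```

```text
clock: 42.45
tool_pos: [0.56, 0.1752, 0.0968]
orientation: [0.526, -0.525, -0.473, 0.473]
contact_force: [-0.3, 0.8, -1.8]
finger_gap: 0.338
```

View pics/m34.png

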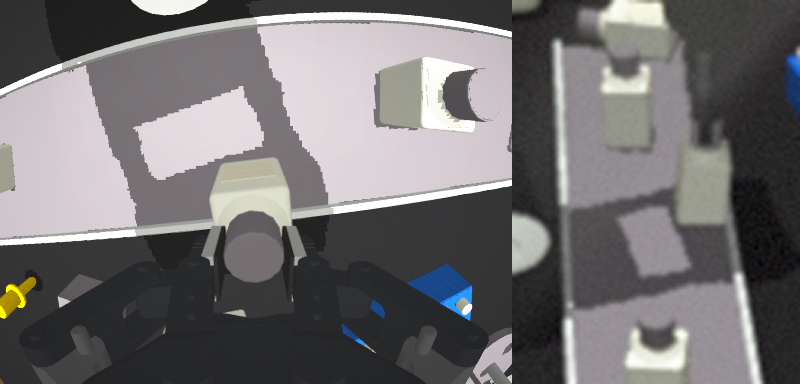

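```bash

python3 -m inch '[[[0,-4,15],0],[[0,-4,30],0],[[0,-4,45],0],[[0,-4,57],0],[[0,-4,57],0],[[0,2,57],0],[[0,6,57],0],[[0,6,57],0],[[0,6,57],0]]'
python3 -m inch '[[[0,2,0],0],[[0,4,0],0],[[0,4,0],0]]'
python3 -m inch '[[[0,2,0],0],[[0,3,0],0],[[0,3,0],0]]'
python3 -m inch '[[[0,2,0],0],[[0,3,0],0],[[0,3,0],0]]'
```

```text
clock: 43.45
tool_pos: [0.5049, 0.1811, 0.0913]
orientation: [-0.525, 0.526, 0.474, -0.472]
contact_force: [-1.4, -2.8, 14.1]
finger_gap: 0.338
clock: 43.75
tool_pos: [0.5054, 0.1811, 0.088]
orientation: [-0.525, 0.526, 0.474, -0.472]
contact_force: [-3.5, -5.3, 28.5]
finger_gap: 0.338
clock: 44.05
tool_pos: [0.5054, 0.181, 0.085]
orientation: [-0.525, 0.526, 0.474, -0.472]
contact_force: [-3.6, -5.1, 28.7]
finger_gap: 0.344
clock: 44.35
tool_pos: [0.5055, 0.1809, 0.0822]
orientation: [-0.525, 0.526, 0.474, -0.472]
contact_force: [-4.3, -6.5, 33.3]
finger_gap: 0.338
```

```bash

python3 -m inch '[[[0,-1,0],0],[[0,-2,0],0],[[0,-2,0],0]]'
python3 - <<'E'
from h import *
w=take("wrist"); s=take("side"); cv2.imwrite("pics/m35.png",np.hstack([w["frame"],cv2.resize(s["frame"][110:230,190:280],(288,384),interpolation=cv2.INTER_CUBIC)]))
E
```

```text
clock: 44.65
tool_pos: [0.504, 0.1812, 0.0826]
orientation: [-0.525, 0.526, 0.473, -0.473]
contact_force: [-0.1, -0.4, 3.6]
finger_gap: 0.339
```

View pics/m35.png

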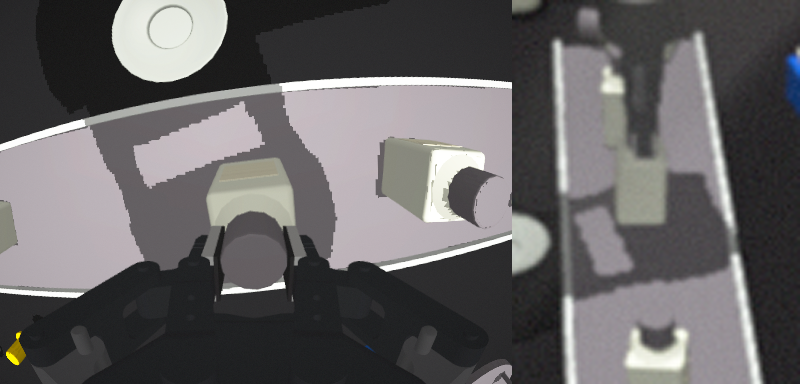

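```bash

python3 -m inch '[[[0,0,0],0],[[0,0,0],0],[[0,0,0],0],[[0,0,0],0],[[0,0,0],0]]' 36
python3 -m inch '[[[0,0,0],0],[[0,0,0],0],[[0,0,0],0],[[0,0,0],0],[[0,0,0],0],[[0,0,0],0],[[0,-40,0],0],[[0,-80,0],0],[[0,-120,0],0],[[0,-160,0],0],[[0,-160,0],0]]' 100
python3 - <<'E'
from h import *
w=take("wrist","w36"); s=take("side"); cv2.imwrite("pics/m36.png",np.hstack([w["frame"],cv2.resize(s["frame"][110:230,190:280],(288,384),interpolation=cv2.INTER_CUBIC)]))
E
```

```text
clock: 45.25
tool_pos: [0.5032, 0.1812, 0.0828]
orientation: [0.526, -0.525, -0.473, 0.473]
contact_force: [0.0, -0.2, -0.8]
finger_gap: 0.361
clock: 46.35
tool_pos: [0.5055, 0.1818, 0.2479]
orientation: [-0.524, 0.527, 0.476, -0.471]
contact_force: [0.4, -0.1, -0.7]
finger_gap: 1.003
```

View pics/m36.png

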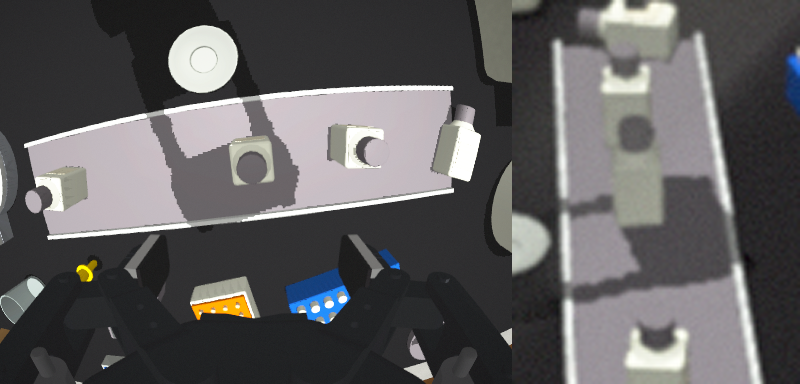

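```bash

python3 - <<'E'
from h import *
goto([.56,.43,.25],np.pi/2)
E
python3 -m inch '[[[252,0,-28],-0.1],[[252,0,-28],-0.1],[[252,0,-28],-0.1],[[252,0,-28],-0.1],[[252,0,-28],-0.1],[[252,0,-28],-0.1],[[252,0,-28],-0.1]]'
python3 - <<'E'
from h import *
s=take("wrist","w37"); print(s["eye"],obs()[0]["q"].round(2)); take("side","s37")
x,y=proj(s,[.51,.48,.05]).astype(int);print(x-60,max(0,y-60))
cv2.imwrite("pics/w37c.png",cv2.resize(s["frame"][max(0,y-60):y+60,x-60:x+60],None,fx=5,fy=5,interpolation=cv2.INTER_CUBIC))
E
```

```text
shift mm [253.3  -6.3 -30.2] curyaw 1.466 turn about tool y -0.105
clock: 47.15
tool_pos: [0.5567, 0.4296, 0.2403]
orientation: [0.501, -0.501, -0.498, 0.5]
contact_force: [-0.1, -0.4, -0.6]
finger_gap: 0.999
[0.49093157 0.43024973 0.38405108] [ 0.57  0.6   1.11 -0.    1.43 -1.  ]
238 72
```

View pics/w37c.png

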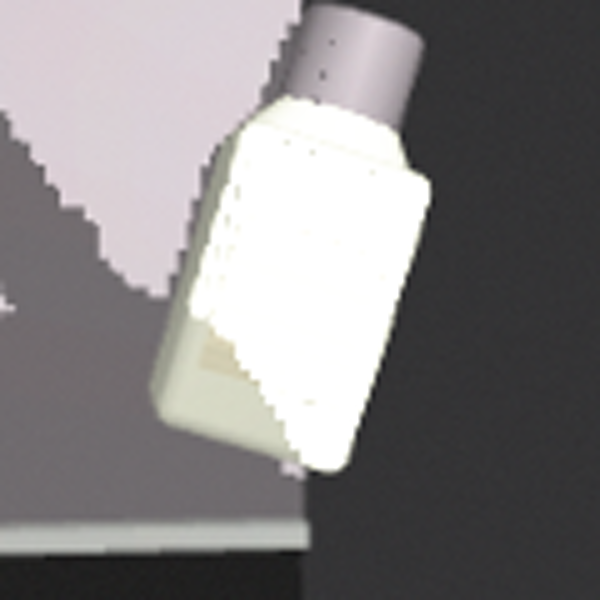

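View pics/w37.png

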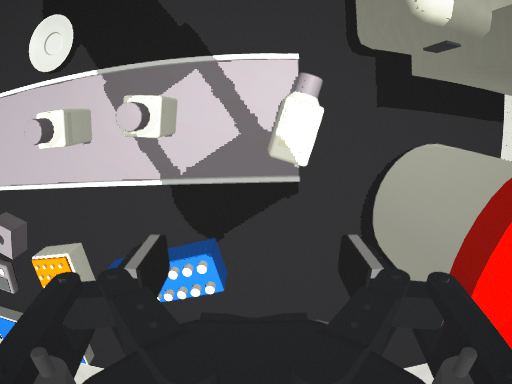

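```bash

python3 - <<'E'
from h import *
s=take("wrist"); f=lambda a,b,z:plane(s,(a+.5)/5-.5+238,(b+.5)/5-.5+72,z)
F=f(350,473,.052)[:2];S=f(432,184,.052)[:2]; d=S-F; L=np.hypot(*d); d/=L; n=np.array([d[1],-d[0]])
mid=(f(175,310,.006)[:2])
if n@(mid-F)<0:n=-n
print("L",L,"ang",np.degrees(np.arctan2(d[1],d[0])),"width",n@(mid-F))
m=(F+S)/2+n*.023; cap=m+d*.055; print("foot",m-d*.036,"cap",cap)
print("cap seen",f(355,68,.029), "axis pts", f(365,15,.029),f(343,118,.029))
e=f(303,470,.006); print("lane end",e)
c=cap+np.array([.003,.0007])
goto([*c,.024],np.arctan2(d[1],d[0])+np.pi/2)
E
```

```text
L 0.06897869754876655 ang 165.22085928612478 width 0.0451957872485641
foot [0.54518049 0.46728239] cap [0.45719111 0.49049592]
cap seen [0.45475358 0.49383725 0.029     ] axis pts [0.44162454 0.49631989 0.029     ] [0.46705009 0.49092614 0.029     ]
lane end [0.55692526 0.48587378 0.006     ]
shift mm [ 63.4 218.1  97.1] curyaw 1.565 turn about tool y 0.252
```

View pics/s37.png

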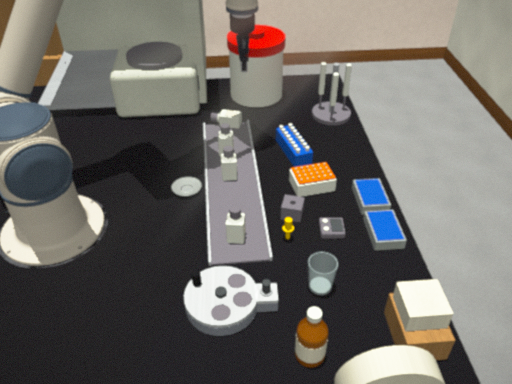

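```bash

python3 - <<'E'
from h import *
s=take("wrist")
for u,v,z in [(374,215,0),(385,175,0),(430,145,0),(375,100,0),(360,40,.05),(378,85,0.05)]: print(u,v,plane(s,u,v,z).round(3))
goto([.456,.4925,.10],np.radians(75.2)); goto([.456,.4925,.017],np.radians(75.2))
E
```

```text
374 215 [0.63  0.603 0.   ]
385 175 [0.57  0.614 0.   ]
430 145 [0.524 0.687 0.   ]
375 100 [ 0.467  0.592 -0.   ]
360 40 [0.398 0.552 0.05 ]
378 85 [0.451 0.575 0.05 ]
shift mm [ 64.6 142.5 101.6] curyaw 1.565 turn about tool y 0.252
shift mm [ 64.6 225.5 101.6] curyaw 1.565 turn about tool y 0.252
```

```bash

python3 -m inch '[[[65,50,102],0.125],[[65,100,102],0.25],[[65,140,102],0.25],[[65,170,102],0.25],[[65,195,102],0.25],[[65,205,102],0.25],[[65,205,102],0.25]]'
python3 - <<'E'
from h import *
take("wrist","w38"); goto([.456,.4925,.017],np.radians(75.2))
E
```

```text
clock: 48.05
tool_pos: [0.4558, 0.4931, 0.0373]
orientation: [-0.56, 0.56, 0.431, -0.433]
contact_force: [0.3, -0.1, 0.7]
finger_gap: 1.001
shift mm [-1.7 22.1  0.5] curyaw 1.315 turn about tool y 0.003
```

View pics/w38.png

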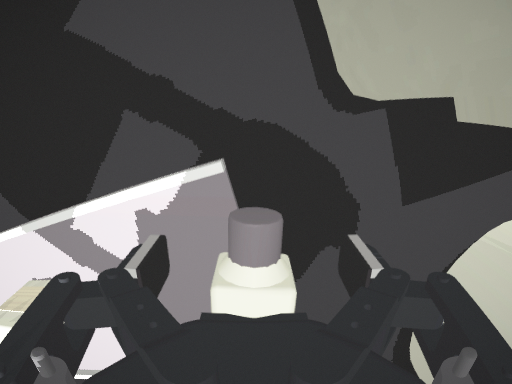

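```bash

python3 - <<'E'
from h import *
s=take("wrist"); o,M=obs(); t=o["tool_pos"]
print(proj(s,[t[0],t[1],.029])); d=M[:,2]
for a in (250,):
  for v in (210,222,262): 
    p=plane(s,255,v,.029 if v!=222 else .044); print(v,((p-t)@d*1000).round(1),((p-t)@M[:,0]*1000).round(1))
E
```

```text
[254.58611385 235.56746146]
210 15.2 0.2
222 13.9 0.1
262 -16.9 0.2
```

```bash

python3 -m inch '[[[-1,8,2],0],[[-1,16,3],0],[[-1,20,3],0],[[-1,20,3],0]]'
python3 -m inch '[[[0,0,0],0],[[0,0,0],0],[[0,0,0],0],[[0,0,0],0],[[0,0,0],0],[[0,0,0],0],[[0,0,0],0],[[0,0,0],0]]' 0 20
python3 - <<'E'
from h import *
take("wrist","w39"); goto([.456,.4925,.017],np.radians(75.2))
E
```

```text
clock: 48.55
tool_pos: [0.4524, 0.4939, 0.0173]
orientation: [-0.559, 0.56, 0.432, -0.433]
contact_force: [0.6, -0.5, -0.1]
finger_gap: 1.001
clock: 49.35
tool_pos: [0.4527, 0.4942, 0.0179]
orientation: [0.559, -0.559, -0.433, 0.432]
contact_force: [-0.7, 0.1, 4.1]
finger_gap: 0.345
shift mm [-0.8  0.9 -3.6] curyaw 1.316 turn about tool y 0.003
```

View pics/w39.png

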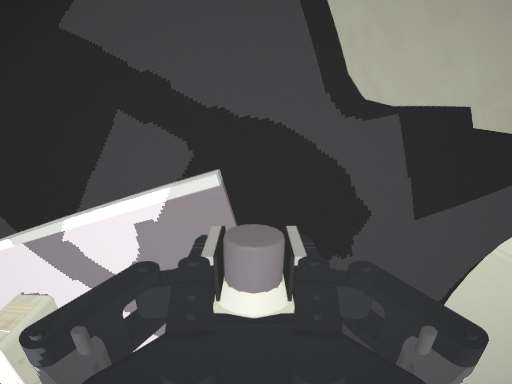

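```bash

python3 -m inch '[[[0,-10,0],0],[[0,-30,0],0],[[0,-50,0],0],[[0,-70,0],0],[[0,-82,0],0],[[-30,-82,-8],0],[[-60,-82,-16],0],[[-85,-82,-23],0],[[-85,-82,-23],0],[[-85,-82,-23],0]]'
python3 - <<'E'
from h import *
w=take("wrist"); s=take("side"); cv2.imwrite("pics/m40.png",np.hstack([w["frame"],cv2.resize(s["frame"][90:180,190:258],(288,384),interpolation=cv2.INTER_CUBIC)]))
E
```

```text
clock: 50.4
tool_pos: [0.4537, 0.4059, 0.1]
orientation: [0.56, -0.56, -0.432, 0.432]
contact_force: [0.3, 0.5, -1.5]
finger_gap: 0.345
```

View pics/m40.png

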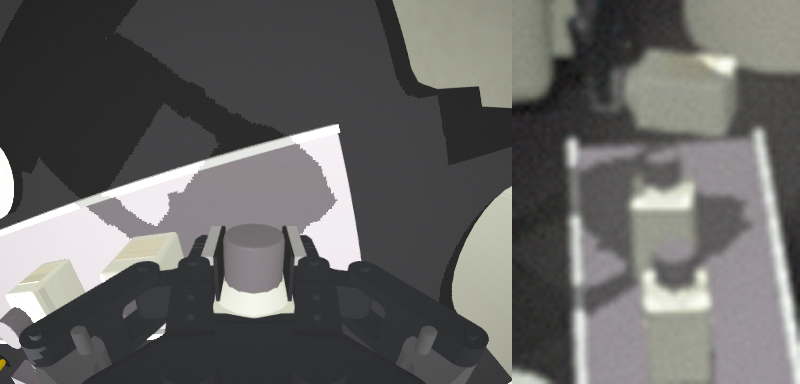

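```bash

python3 -m inch '[[[0,0,0],0],[[0,0,0],0],[[0,0,0],0],[[0,0,0],0],[[0,0,0],0]]' 34.5
python3 - <<'E'
from h import *
w=take("wrist"); s=take("side"); cv2.imwrite("pics/m41.png",np.hstack([w["frame"],cv2.resize(s["frame"][90:180,190:258],(288,384),interpolation=cv2.INTER_CUBIC)]))
E
```

```text
clock: 51.0
tool_pos: [0.4534, 0.4062, 0.0997]
orientation: [0.559, -0.559, -0.432, 0.432]
contact_force: [-0.0, -0.8, -2.5]
finger_gap: 0.347
```

View pics/m41.png

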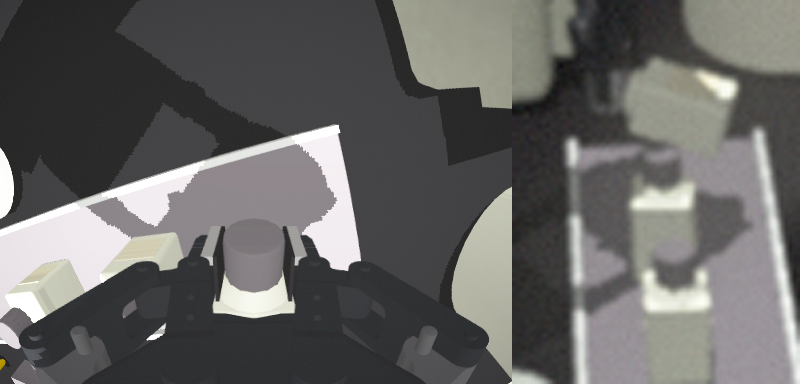

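Rotating slowly. A touch more.

```bash

python3 -m inch '[[[0,0,0],0],[[0,0,0],0],[[0,0,0],0],[[0,0,0],0]]' 34.8
python3 - <<'E'
from h import *
w=take("wrist"); s=take("side"); cv2.imwrite("pics/m42.png",np.hstack([w["frame"],cv2.resize(s["frame"][90:180,190:258],(288,384),interpolation=cv2.INTER_CUBIC)]))
E
```

```text
clock: 51.5
tool_pos: [0.4535, 0.4061, 0.0998]
orientation: [-0.559, 0.559, 0.432, -0.432]
contact_force: [0.5, -0.3, -1.7]
finger_gap: 0.349
```

View pics/m42.png

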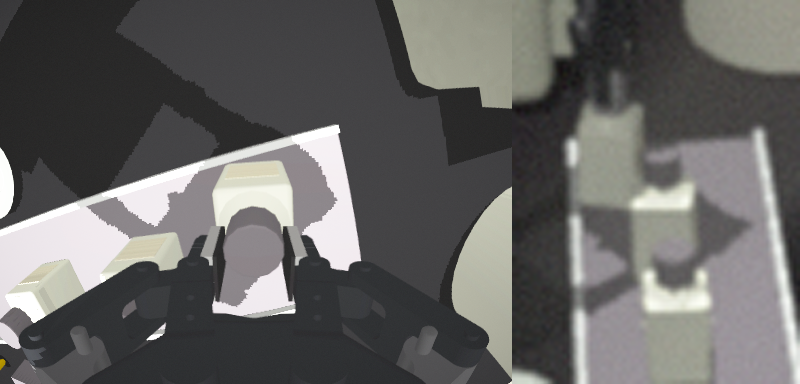

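```bash

python3 -m inch '[[[0,0,0],0],[[0,0,0],0],[[4,-3,-15],0],[[8,-3,-30],0],[[12,-3,-44],0],[[12,-3,-44],0],[[12,0,-44],0],[[12,2,-44],0],[[12,2,-44],0],[[12,2,-44],0]]' 30
python3 - <<'E'
from h import *
w=take("wrist"); s=take("side"); cv2.imwrite("pics/m43.png",np.hstack([w["frame"],cv2.resize(s["frame"][90:180,190:258],(288,384),interpolation=cv2.INTER_CUBIC)]))
E
```

```text
clock: 52.6
tool_pos: [0.4986, 0.4066, 0.0977]
orientation: [0.559, -0.559, -0.432, 0.433]
contact_force: [-0.4, -0.2, -1.4]
finger_gap: 0.339
```

View pics/m43.png

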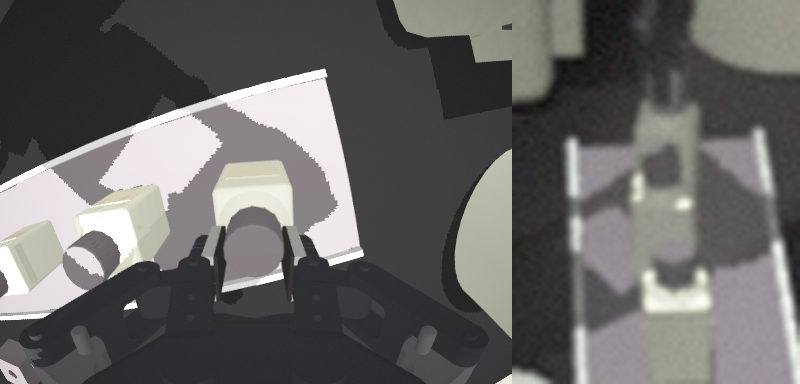

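```bash

python3 -m inch '[[[0,2,0],0],[[0,3,0],0],[[0,3,0],0]]' 34
```

```text
clock: 53.0
tool_pos: [0.4996, 0.4074, 0.0959]
orientation: [0.56, -0.559, -0.433, 0.432]
contact_force: [-2.2, 0.8, 11.6]
finger_gap: 0.342
```

```bash

python3 -m inch '[[[0,2,0],0],[[0,3,0],0],[[0,3,0],0]]'
```

```text
clock: 53.3
tool_pos: [0.5001, 0.4079, 0.0937]
orientation: [0.56, -0.559, -0.434, 0.431]
contact_force: [-2.8, 1.6, 20.1]
finger_gap: 0.341
```

Touching down. I'll back off 2 mm, release and look.

```bash

python3 -m inch '[[[0,-1,0],0],[[0,-1.5,0],0],[[0,-1.5,0],0],[[0,-1.5,0],0],[[0,-1.5,0],0]]' 35
python3 - <<'E'
from h import *
w=take("wrist"); s=take("side"); cv2.imwrite("pics/m44.png",np.hstack([w["frame"],cv2.resize(s["frame"][90:180,190:258],(288,384),interpolation=cv2.INTER_CUBIC)]))
E
```

```text
clock: 53.8
tool_pos: [0.4991, 0.4067, 0.0933]
orientation: [0.56, -0.559, -0.432, 0.432]
contact_force: [-1.0, 1.6, 3.0]
finger_gap: 0.349
```

View pics/m44.png

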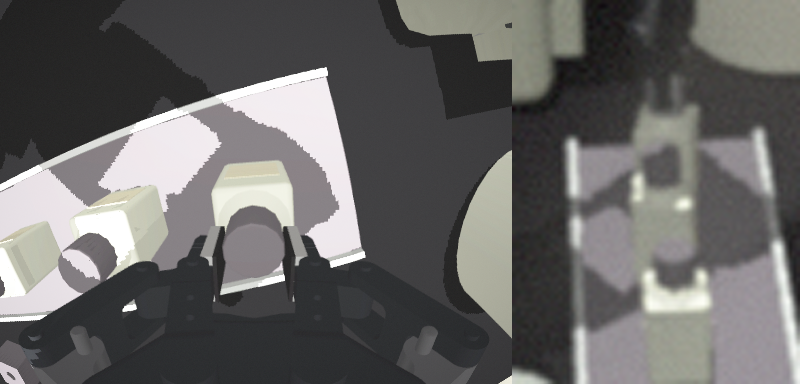

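```bash

python3 -m inch '[[[0,0,0],0],[[0,0,0],0],[[0,0,0],0],[[0,0,0],0],[[0,0,0],0]]' 37
python3 -m inch '[[[0,0,0],0],[[0,0,0],0],[[0,0,0],0],[[0,0,0],0],[[0,0,0],0],[[0,0,0],0],[[0,-40,0],0],[[0,-80,0],0],[[0,-120,0],0],[[0,-160,0],0],[[0,-160,0],0]]' 80
python3 - <<'E'
from h import *
w=take("wrist","w45"); s=take("side"); cv2.imwrite("pics/m45.png",np.hstack([w["frame"],cv2.resize(s["frame"][90:180,190:258],(288,384),interpolation=cv2.INTER_CUBIC)]))
E
```

```text
clock: 54.4
tool_pos: [0.499, 0.4065, 0.0932]
orientation: [-0.559, 0.559, 0.432, -0.433]
contact_force: [-0.1, 0.2, -0.8]
finger_gap: 0.371
clock: 55.5
tool_pos: [0.5011, 0.408, 0.2592]
orientation: [-0.559, 0.56, 0.436, -0.429]
contact_force: [0.2, 0.6, 0.5]
finger_gap: 0.799
```

View pics/m45.png

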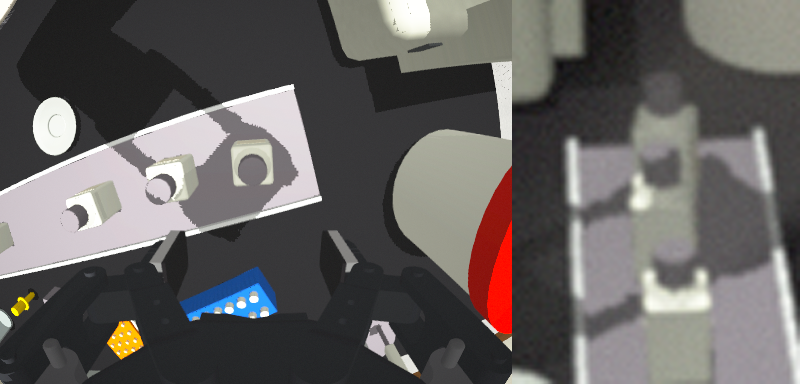

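```bash

python3 - <<'E'
from h import *
goto([.224,.584,.30])
E
python3 -m inch '[[[0,-20,0],0],[[103,-40,312],0],[[103,-40,312],0],[[103,-40,312],0],[[103,-40,312],0],[[103,-40,312],0],[[103,-40,312],0],[[103,-40,312],0],[[103,-40,312],0],[[103,-40,312],0]]'
python3 - <<'E'
from h import *
t=take("top","t46");s=take("side","s46")
cv2.imwrite("pics/m46.png",np.hstack([cv2.resize(t["frame"][170:270,80:240],(480,300),interpolation=cv2.INTER_CUBIC),cv2.resize(s["frame"][100:340,180:300],(150,300),interpolation=cv2.INTER_CUBIC)]))
for n,u,v in [("b",0,0)]: pass
E
```

```text
shift mm [102.2 -46.1 311. ] curyaw 1.316
clock: 56.6
tool_pos: [0.2225, 0.5846, 0.2919]
orientation: [-0.559, 0.56, 0.432, -0.433]
contact_force: [0.7, -0.6, 0.5]
finger_gap: 0.8
```

View pics/t46.png

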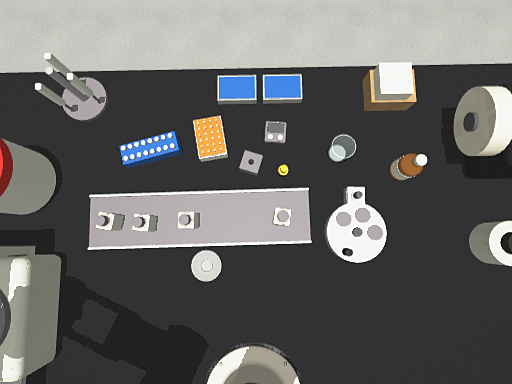

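View pics/s46.png

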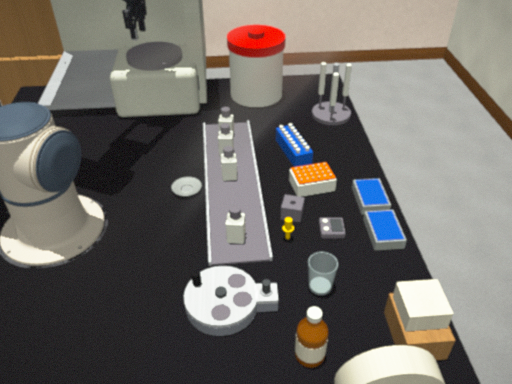

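All four bottles stand between the rails, at (104,220), (142,222), (187,219) and (283,216) in the top view. The pin is in the lugs at (355,196), and the bystanders are where they were. Handing in.

```bash
python3 -c "
from cell import r
print(r.close_job())"
```

```text
the job is handed in; nothing more can be done
None
```

The feeder is ready, and I handed the job in at about 57 s of the 210 s allowed. The hand-in reports no verdict.

- **Plate and pin:** I turned the plate by its knob. It ended up about 2° too far, which showed when I looked through the hole, so I turned it back. The steel pin then slid through both lugs and seated at the expected height (0.0554 m against 0.0556 m), with the collar flat on the lug afterwards.
- **Bottles:** Only three had fallen, and one of them was knocked to the lane's end partway through. I gripped each by its cap, lifted it, and eased the grip until it swung foot-down. Bottle 3's first grip didn't let it swing, so I regripped it. Bottle 2 was pressed onto the bed with up to 33 N through the fingers while I set it down.
- **Last checks:** Final top and side pictures show all four bottles upright between the rails, the pin in place, and the other things on the bench where they were.
- **Camera disagreement:** Wrist-camera positions differed by up to 4 mm between tool orientations. I corrected for this and checked the pin against the side view before pushing it in.

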